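# Shut the mould clamp, flip its foot down and hold it upright

### The job

A freshly filled rubber mould lies in the open hand clamp, which lies on its back on the bench. Lower the clamp's lid gently until it is fully closed over the mould, then flip the folding wire foot right over, past its centre, to the stop at the other end of its travel, over the heel. Then take the clamp by its rolling grip, tip it up until it stands upright on its heel and its wire foot with the grip on top, so that the sprue points up, and finish there still holding it steady by the grip so that it cannot tip over while the wax sets: do not let go. Leave the other things on the bench alone.

Things in the scene. Friction and masses are not known exactly. Their poses are not given: they have to be found in the camera images.
- clamp_heel (a point): heel of the mould clamp: middle of the back edge at the lower end of its base plate (104 x 78 x 8 mm). Axes: x along the clamp from heel to grip, y across it, z out of its front (up while it lies on its back). Positions below are (x, y, z) in mm in this frame. The clamp is tipped up by turning it about this edge; upright, x points up and it rests on the plate's end face and the foot's bar
- clamp: the whole loose aluminium clamp, 0.65 to 0.9 kg with its mould; origin and axes as clamp_heel. It starts on its back on the bench. Two side rails (y -33.5 and 33.5, top at z 28) and a stop at x 32 hold the mould. Ears rise from the rails at x 64 to z 73 and carry the foot; 67 mm are free between them. From the plate's end (x 104) two bent rods at y -33 and 33 lead to the grip
- grip_mid (a point): middle of the grip at the clamp's free end: ribbed black rubber roller along y, 18 mm in diameter, 50 mm long between 22 mm flanges, at (162, 0, 36), so 36 mm above the bench at the start. It turns freely on its rod: a gripper holding it need not tilt with the clamp. The space between roller and base plate is open for a finger
- clamp_grip: the roller itself; origin at its centre, y along it; its x and z turn with it
- clamp_lid (a joint): angle of the lid: 0 closed, 1.6 to 1.9 rad (standing open at the heel end) at the start, 1.95 at most. It is an aluminium plate 64 mm wide, hinged about a line along y at (12, 0, 35) near the heel; closed it reaches x 100 and its flat top is at z 38. The hinge is stiff (0.09 N m): the lid stays where it is left and can be pushed shut with closed fingers from its outer side
- lid_edge (a point): middle of the lip on the lid's free edge, 88 mm from the hinge line; as the lid closes it comes over towards the grip and down. The lip stands 4 mm above the lid's flat top
- clamp_foot (a joint): angle of the folding foot: 0 stowed (at the start), 3.06 rad flipped to its far stop. A U of steel wire, 88 mm between its arms, turning about a line along y at (64.4, 0, 60). At 0 it points to the grip, 0.22 rad above level; it swings over the top; at 3.06 its bar is at (5, 0, 52). A spring (about 0.06 N m) pulls it to the nearer stop, dead centre 1.35. The open lid blocks it
- foot_bar (a point): middle of the foot's bar: straight round rod along y in a black rubber sleeve, 10 mm in diameter, 66 mm long, that turns a little stiffly on it; 60 mm from the foot's pivot; at the start at (123, 0, 73). With the clamp upright it lies on the bench
- mould_mid (a point): centre of the pink rubber mould in the clamp, 64 mm across the clamp x 46 mm along it x 23 mm thick, loose between the rails, at about (56, 0, 20); its sprue mouth faces the grip
- open_half_mid (a point): opened rubber mould half, cream below and dark pink above, 86x66x24 mm; a bystander, leave it alone (point half-way up at its centre)
- pot_mid (a point): round white plastic pot, 71 mm across, 45 mm high; a bystander, leave it alone (point half-way up at its centre)
- knife_mid (a point): scalpel lying flat, 142 mm long, 5 mm thick; a bystander, leave it alone (point at its middle)
- tweezer_mid (a point): steel tweezers lying flat, 122 mm long, 10 mm thick; a bystander, leave it alone (point at its middle)
- spare1_mid (a point): closed pink rubber mould lying flat on the bench, 80x57x23 mm; a bystander, leave it alone (point at its centre)
- spare2_mid (a point): closed pink rubber mould lying flat on the bench, 80x56x25 mm; a bystander, leave it alone (point at its centre)
Not all that is in view belongs to the job. What is shaped like the part that bears mould_mid but brown, orange or purple is not meant.

How it is judged:
By the outcome, as a careful person would: the job done as asked, in the order asked, and still so for the second after the job is handed in, while the arm keeps its last pose, push and grip.
It also fails if it takes over 64 s, if anything falls off the work surface, if the arm or the gripper's body presses on something with over 40 N, if the wrist force passes 120 N, or if a joint passes its speed limit or range.

### The arm

A 6-joint arm with a two-finger parallel gripper is mounted at the origin on a cart in front of the work surface, level with it; the furniture and walls round the work are solid. World frame = base frame: x ahead of the robot, y to its left, z up, the work surface at z = 0. Lengths are in mm, angles in rad, forces in N, time in s.
With the tool pointing down it reaches from about 400 to 925 mm from the base axis. Payload 12.5 kg.
Tool frame: the origin (TCP) lies at the very end of the fingers, on their centre line; the grasp point (between the pads) lies 19 mm behind it; z points along the fingers, y is the direction in which the jaws open and shut (so a half turn about z gives the same grasp; the last joint's range is limited). The gripper opens to 95 mm and grips with 3 to 60 N. Pads are 20 mm wide; open, the fingers measure 119 mm over their backs; the gripper's body (75 mm by 180 mm) begins 59 mm behind the grasp point.
Start: joints at [1.04, 0.491, 1.559, -0, 1.092, -0.106], TCP at [257.574, 569.478, 185.661] pointing down, gripper open.
Joint ranges: [-3.1, 3.1], [-0.84, 2.19], [0.05, 2.79], [-1.13, 4.28], [0.06, 2.93], [-2.69, 2.69]. Speed limits (rad/s): [2.22, 2.22, 2.79, 3.14, 3.14, 3.14].

### API

Orientations are given as [roll, pitch, yaw] about the fixed x, y, z axes, in that order (R = Rz(yaw) Ry(pitch) Rx(roll)).
In Python, from cell import env, read_camera, get_calibration gives the robot as it stands.
- The arm moves only by the tool arm_command, never from a script. Its argument "targets" is a list of rows, each a list of 3 entries, a list of its own where there are three numbers: the turn, a rotation vector about the tool's x, y, z in rad, then the shift along the tool's x, y, z in m, then the closure in counts, from 0 (fully open) to 255 (shut). In form: [[[rx, ry, rz], [tx, ty, tz], fingers], ...]. A call has 1 to 8 rows; each row is the pose to reach, as a shift and turn from the pose commanded when the call began, along the tool's axes at that moment; what a row does not reach only later rows make up. A row lasts 1/10 s, in which the tool goes at most 50 mm and 8.59 degrees, less where a joint would pass 70% of its speed; a pose out of reach is approached as far as the arm can. A call with a gripper value outside its range is refused whole. The fingers move at their own pace and stop on an object; the grip force is fixed at half the most. Time passes only in rows, so rows that repeat a pose let the fingers close. It gives the time, the measured TCP pose, the force and the opening at its end, in the units of the state.
- env.state(): the state, without advancing time (a new reading comes with each control period).
- read_camera(name): name is "scene" or "top" or "wrist"; returns (picture, depth): 480x640x3 uint8, blue, green, red; 480x640 float32, mm along the optical axis (not along the pixel's ray), 0 where there is no reading.
- get_calibration(name): a dict with "vfov" (degrees; the focal length in pixels is half the picture's height over the tangent of half this angle, whatever the lens; pixels are square), "cx", "cy" (the principal point, pixels), "k1" (the pictures are not rectified: a ray, as slopes to the right and down, at radius r is drawn at 1 + k1 r^2 times it, then the intrinsics apply), "world_from_camera" (4x4, takes a point from camera to world coordinates). Camera axes: x right, y down, z forward; pixel columns grow to the right and rows downward; lengths in mm; the calibration is good to about 2 mm. A picture is of the moment at which its call begins: read the wrist's pose just before it. get_calibration takes no time and is no camera call; for the wrist camera it gives the pose at the moment of the call.
- env.job_done(): hands the job in, once; it reports no verdict.
The state is a dict: "t": time; "joints": joint angles; "qvel": joint speeds; "tau": joint torques, N m; "eef_pos": TCP position; "tcp_rot": TCP orientation; "ft_force": force on the tool from outside, world axes, zero at the start; "moment": the same for the moment, N m; "opening": opening from 0.0 (shut) to 1.0 (fully open).
Only numpy, scipy, OpenCV 4.12 (cv2) and the standard library are available. Lean on these libraries where they do the work, as an engineer would, in place of code of your own. Each camera call takes 0.05 s, during which the arm holds its last target.

## Working session

There is one attempt and no reset: what is moved stays moved. The work goes in short steps, Python scripts to look and compute and a tool call to move; the robot and the scene stay as the last step left them, time stands still between calls to the robot, and variables do not carry over. Pictures are saved under pics/ and viewed, and the job is handed in when it is done.

Besides the shell and the picture viewer there is one more tool, called as name(argument=value, ...) on one line, values as JSON. arm_command: Moves the arm, as the interface text tells. Its arguments: {"type":"object","properties":{"targets":{"type":"array"}},"required":["targets"]}

```bash
ls; mkdir -p pics; cat > h.py <<'E'
import numpy as np, cv2
from cell import env, read_camera, get_calibration
def ray(c,u,v):
    f=240/np.tan(np.radians(c['vfov'])/2)
    d=np.array([(u-c['cx'])/f,(v-c['cy'])/f]); s=d.copy()
    for _ in range(20): s=d/(1+c['k1']*(s@s))
    return np.array([s[0],s[1],1.])
def pt(c,u,v,dep):
    return (np.array(c['world_from_camera'])@np.append(ray(c,u,v)*dep,1))[:3]
def plane(c,u,v,z):
    T=np.array(c['world_from_camera']); d=T[:3,:3]@ray(c,u,v); o=T[:3,3]
    return o+d*(z-o[2])/d[2]
def proj(c,P):
    T=np.linalg.inv(np.array(c['world_from_camera'])); p=(T@np.append(P,1))[:3]
    f=240/np.tan(np.radians(c['vfov'])/2); s=p[:2]/p[2]; k=1+c['k1']*(s@s)
    return s*k*f+[c['cx'],c['cy']]
def snap(n,tag):
    c=get_calibration(n); im,d=read_camera(n)
    cv2.imwrite(f'pics/{tag}.png',im); np.savez(f'pics/{tag}.npz',d=d,im=im,**{k:np.array(v) for k,v in c.items()})
    return c,im,d
def load(tag):
    z=np.load(f'pics/{tag}.npz'); return {k:z[k] for k in ['vfov','cx','cy','k1','world_from_camera']},z['im'],z['d']
E
python3 - <<'E'
from h import *
for n in ['scene','top','wrist']:
    c,im,d=snap(n,n+'0'); print(n,c['vfov'],c['k1'],np.round(c['world_from_camera'],2).tolist())
print(env.state())
E
```

```text
pics
scene 50.55415250604466 -0.033718121330712114 [[0.86, -0.33, 0.4, 85.62], [-0.52, -0.53, 0.67, -754.88], [-0.01, -0.78, -0.62, 763.76], [0.0, 0.0, 0.0, 1.0]]
top 54.10540726650668 -0.10864689155358302 [[-0.02, -0.99, 0.15, 377.9], [-1.0, 0.01, -0.01, -4.54], [0.0, -0.15, -0.99, 1050.83], [0.0, 0.0, 0.0, 1.0]]
wrist 62.3535518059895 0.024797034869488824 [[0.41, 0.88, 0.24, 188.58], [0.91, -0.4, -0.11, 600.23], [-0.0, 0.26, -0.96, 384.48], [0.0, 0.0, 0.0, 1.0]]
{'t': 0.15, 'joints': array([ 1.04041735e+00,  4.91414798e-01,  1.55927014e+00,  3.35481522e-05,
        1.09167805e+00, -1.05619055e-01]), 'qvel': array([-0.00022547, -0.00236591, -0.00116903, -0.00129132,  0.00067564,
       -0.00044793]), 'tau': array([ 1.57629569e-03, -6.12899566e+01, -2.58280063e+01,  6.92362175e-02,
        4.72738536e-02, -8.79794516e-05]), 'eef_pos': array([257.45784315, 569.31936931, 185.21344567]), 'tcp_rot': array([-3.14082974e+00, -1.10804547e-04,  2.71681721e+00]), 'ft_force': array([-0.04151409,  1.26423239, -0.95955151]), 'moment': array([-0.01450051, -0.00616448, -0.01072872]), 'opening': 1.002798179064836}
```

View pics/scene0.png

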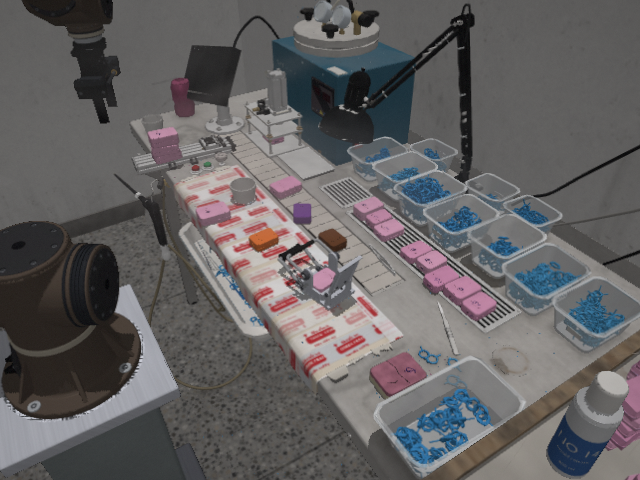

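View pics/top0.png

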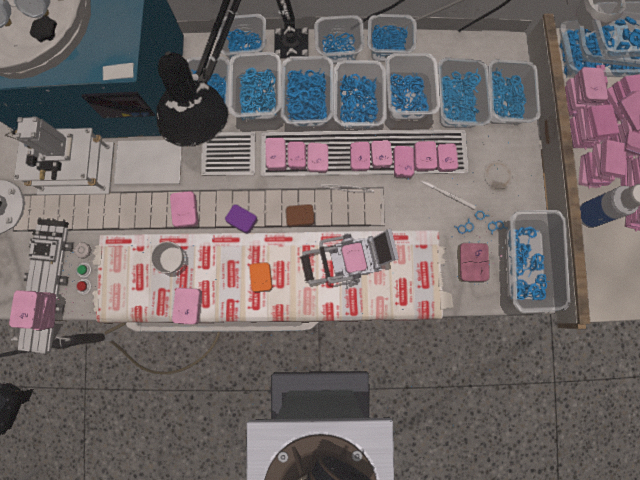

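View pics/wrist0.png

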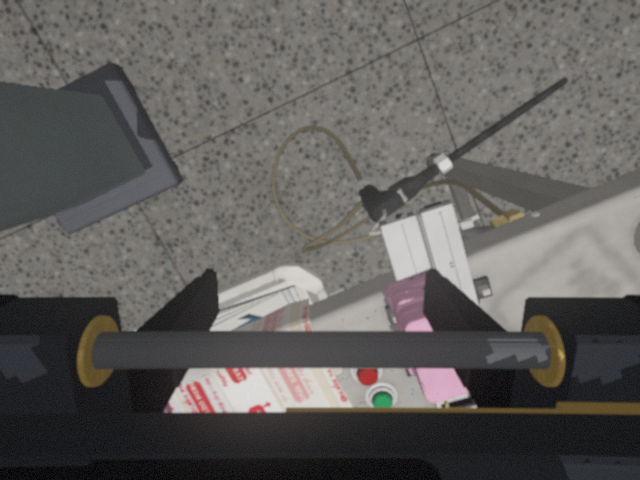

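The clamp is at about (345,260) in the top view, with its grip at left (308,268) and the open lid at right (383,247). Zooming in.

```bash
python3 - <<'E'
from h import *
c,im,d=load('top0')
cr=im[215:305,285:415]; cv2.imwrite('pics/topz.png',cv2.resize(cr,None,fx=6,fy=6,interpolation=cv2.INTER_CUBIC))
c,im,d=load('scene0')
cr=im[225:320,265:375]; cv2.imwrite('pics/scenez.png',cv2.resize(cr,None,fx=6,fy=6,interpolation=cv2.INTER_CUBIC))
E
```

```text
(no output)
```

View pics/topz.png

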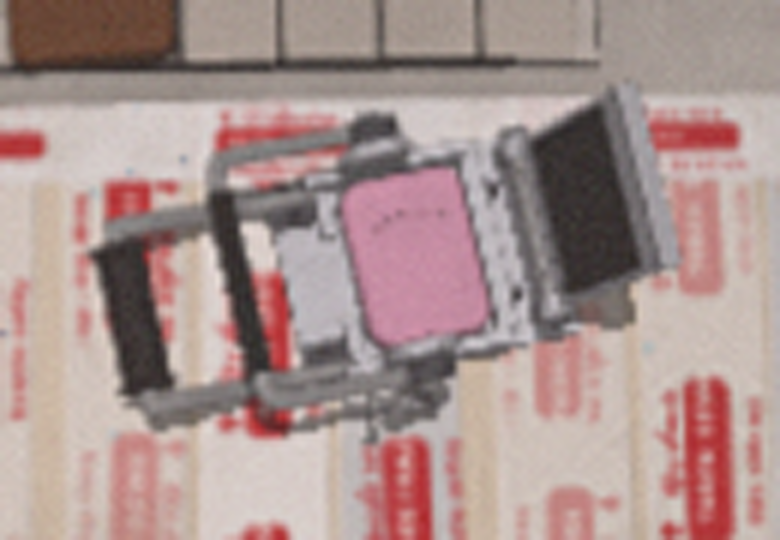

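View pics/scenez.png

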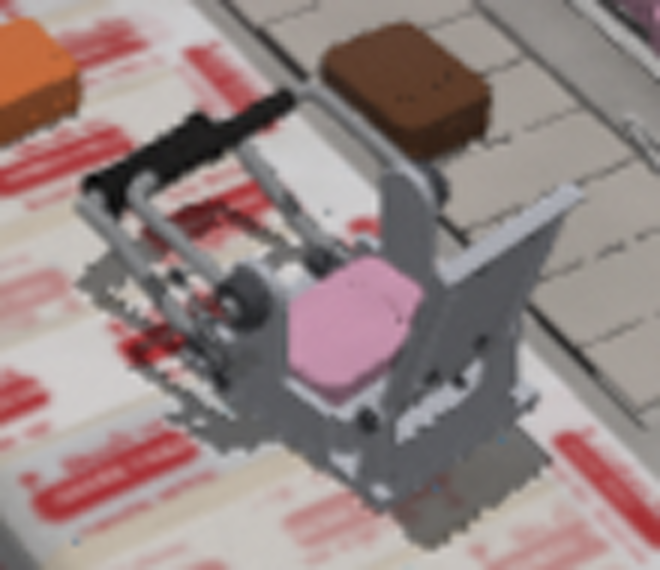

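```bash
python3 - <<'E'
from h import *
from scipy.optimize import least_squares
c,im,d=load('top0')
Z=lambda x,y:(285+x/6,215+y/6)
# features: clamp coords, zoom pixel
F=[((162,0,36),(133,318)),((123,0,73),(240,283)),((56,0,31.5),(417,257)),
   ((162,25,45),(152,388)),((162,-25,45),(115,245)),((64,38,73),(432,355)),((64,-38,73),(370,150))]
for P,z in F:print(P,plane(c,*Z(*z),P[2]).round(1))
def R(a):return np.array([[np.cos(a),-np.sin(a),0],[np.sin(a),np.cos(a),0],[0,0,1]])
def f(p):return np.concatenate([(proj(c,np.array([p[0],p[1],0])+R(p[2])@np.array(P))-Z(*z)) for P,z in F])
r=least_squares(f,[500,-80,1.6],loss='soft_l1');print(r.x,r.fun.round(2).tolist())
p=r.x;H=np.array([p[0],p[1],0])
for a in [1.6,1.75,1.9]:
  # lid edge, angle a: direction from hinge (cos,  sin)
  for y in(-32,32):
    e=np.array([12+88*np.cos(a),y,35+88*np.sin(a)]); q=proj(c,H+R(p[2])@e); print(a,y,((q-[285,215])*6).round())
print((im.shape))
# depth points above clamp area
vs,us=np.mgrid[230:290,290:400]
P=np.array([pt(c,u,v,d[v,u]) for v,u in zip(vs.ravel(),us.ravel()) if d[v,u]>0])
L=(P-H)@R(p[2])
m=(L[:,2]>60)&(L[:,0]<35)
print(L[m].round(0)[np.argsort(-L[m][:,2])][:40:2].tolist(), len(L))
E
```

```text
(162, 0, 36) [479.   21.6  36. ]
(123, 0, 73) [487.  -16.8  73. ]
(56, 0, 31.5) [500.2 -81.9  31.5]
(162, 25, 45) [452.9  14.8  45. ]
(162, -25, 45) [504.5  27.5  45. ]
(64, 38, 73) [460.8 -83.2  73. ]
(64, -38, 73) [533.3 -63.2  73. ]
[ 511.73723985 -136.8580363     1.77921805] [-0.02, 0.36, -0.13, 0.35, 0.06, 0.02, -0.76, -0.38, 0.35, 0.85, -0.51, -0.23, 1.46, -1.13]
1.6 -32 [550. 101.]
1.6 32 [596. 286.]
1.75 -32 [587.  93.]
1.75 32 [634. 278.]
1.9 -32 [623.  87.]
1.9 32 [669. 271.]
(480, 640, 3)
[[-13.0, -10.0, 122.0], [-16.0, -30.0, 121.0], [-15.0, -16.0, 121.0], [-19.0, -26.0, 121.0], [-14.0, -6.0, 120.0], [-17.0, 24.0, 120.0], [-19.0, 18.0, 120.0], [-15.0, -2.0, 120.0], [-15.0, -25.0, 119.0], [-16.0, 5.0, 119.0], [-16.0, -14.0, 119.0], [-18.0, 12.0, 119.0], [-16.0, 19.0, 119.0], [-14.0, 4.0, 119.0], [-17.0, 26.0, 119.0], [-13.0, 15.0, 119.0], [-20.0, 6.0, 119.0], [-15.0, -23.0, 119.0], [-19.0, 9.0, 119.0], [-18.0, 5.0, 118.0]] 6568
```

```bash
cat >> h.py <<'E'
from scipy.spatial.transform import Rotation as Rn
POSE=[511.7,-136.9,1.779]
def c2w(P,p=None):
    p=p or POSE; a=p[2]
    return np.array([p[0]+np.cos(a)*P[0]-np.sin(a)*P[1],p[1]+np.sin(a)*P[0]+np.cos(a)*P[1],P[2]])
def w2c(W,p=None):
    p=p or POSE; a=p[2]; x=W[0]-p[0];y=W[1]-p[1]
    return np.array([np.cos(a)*x+np.sin(a)*y,-np.sin(a)*x+np.cos(a)*y,W[2]])
def togo(P,yaw=None):
    s=env.state(); Rc=Rn.from_euler('xyz',s['tcp_rot'])
    yaw=POSE[2]-np.pi/2 if yaw is None else yaw
    Rt=Rn.from_euler('xyz',[np.pi,0,yaw])
    print('shift m',(Rc.inv().apply(c2w(P)-s['eef_pos'])/1000).round(4),'turn',(Rc.inv()*Rt).as_rotvec().round(4))
def st():
    s=env.state(); print('t',round(s['t'],2),'clamp xyz',w2c(s['eef_pos']).round(1),'rot',s['tcp_rot'].round(4),'F',s['ft_force'].round(1),'M',s['moment'].round(2),'op',round(s['opening'],3),'j',s['joints'].round(2))
E
python3 - <<'E'
from h import *
togo([-65,0,180]); st()
E
```

```text
shift m [-0.5611 -0.5911  0.0056] turn [-5.0000e-04  9.0000e-04  2.5086e+00]
t 0.15 clamp xyz [743.5 102.8 185.2] rot [-3.1408e+00 -1.0000e-04  2.7168e+00] F [-0.   1.3 -1. ] M [-0.01 -0.01 -0.01] op 1.003 j [ 1.04  0.49  1.56  0.    1.09 -0.11]
```

arm_command(targets=[[[0,0,2.509],[-0.561,-0.591,0.005],200],[[0,0,2.509],[-0.561,-0.591,0.005],255],[[0,0,2.509],[-0.561,-0.591,0.005],255],[[0,0,2.509],[-0.561,-0.591,0.005],255],[[0,0,2.509],[-0.561,-0.591,0.005],255],[[0,0,2.509],[-0.561,-0.591,0.005],255],[[0,0,2.509],[-0.561,-0.591,0.005],255],[[0,0,2.509],[-0.561,-0.591,0.005],255]])

```text
t: 0.95
eef_pos: [389.1, 189.8, 183.3]
tcp_rot: [3.141, -0.0, 1.511]
ft_force: [1.3, 0.9, -0.5]
opening: 0.386
```

```bash
python3 - <<'E'
from h import *
togo([-65,0,180]); st()
E
```

```text
shift m [-0.3815  0.1591  0.0033] turn [ 2.0000e-04 -4.0000e-04  1.3027e+00]
t 0.95 clamp xyz [345.   52.4 183.3] rot [ 3.1412e+00 -2.0000e-04  1.5109e+00] F [ 1.3  0.9 -0.5] M [-0.05 -0.02 -0.04] op 0.386 j [0.3  0.22 2.01 0.   0.91 0.36]
```

arm_command(targets=[[[0,0,1.303],[-0.381,0.159,0.003],255],[[0,0,1.303],[-0.381,0.159,0.003],255],[[0,0,1.303],[-0.381,0.159,0.003],255],[[0,0,1.303],[-0.381,0.159,0.003],255],[[0,0,1.303],[-0.381,0.159,0.003],255],[[0,0,1.303],[-0.381,0.159,0.003],255],[[0,0,1.303],[-0.381,0.159,0.003],255],[[0,0,1.303],[-0.381,0.159,0.003],255]])

```text
t: 1.75
eef_pos: [523.0, -187.4, 180.2]
tcp_rot: [-3.141, -0.0, 0.31]
ft_force: [1.4, 0.7, 1.1]
opening: 0.002
```

```bash
python3 - <<'E'
from h import *
togo([-65,0,180]); st()
snap('wrist','w1'); snap('top','t1')
E
```

```text
shift m [-0.002   0.0131  0.0002] turn [-0.0002 -0.      0.1021]
t 1.75 clamp xyz [-51.8  -0.7 180.2] rot [-3.1414 -0.      0.3103] F [1.4 0.7 1.1] M [-0.02  0.13 -0.04] op 0.002 j [-0.46  0.4   1.74  0.    1.01  0.8 ]
```

View pics/w1.png

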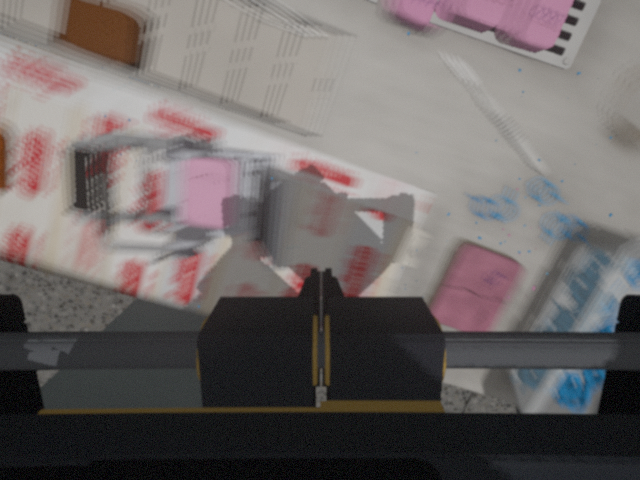

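The wrist image is motion-blurred; it shows the clamp left of the fingers. I'll finish the turn and look again when still.

arm_command(targets=[[[0,0,0.07],[0,0.006,0],255],[[0,0,0.07],[0,0.006,0],255],[[0,0,0.07],[0,0.006,0],255]])

```text
t: 2.15
eef_pos: [524.5, -190.5, 180.1]
tcp_rot: [-3.141, 0.0, 0.249]
ft_force: [0.3, 0.0, 0.2]
opening: 0.004
```

```bash
python3 - <<'E'
from h import *
togo([-65,0,180]); st()
snap('wrist','w2')
E
```

```text
shift m [-0.0018  0.0099  0.0001] turn [-0.0004  0.0002  0.0409]
t 2.15 clamp xyz [-55.   -1.4 180.1] rot [-3.1412e+00  2.0000e-04  2.4910e-01] F [0.3 0.  0.2] M [-0.08  0.15 -0.06] op 0.004 j [-0.47  0.4   1.73  0.    1.01  0.85]
```

View pics/w2.png

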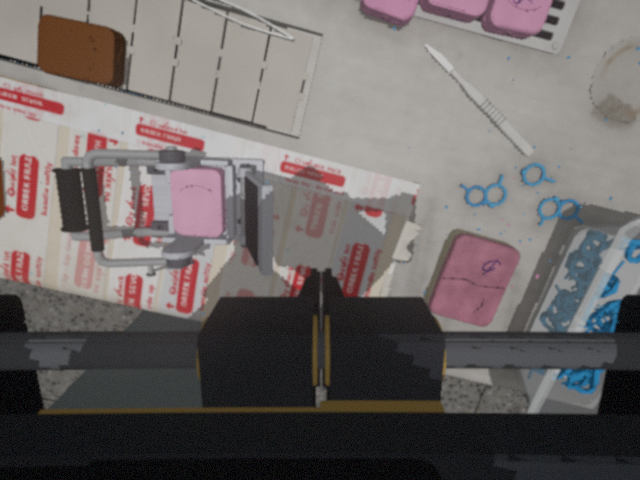

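```bash
python3 - <<'E'
from h import *
c,im,d=load('w2')
cr=im[135:285,40:290]; cv2.imwrite('pics/w2z.png',cv2.resize(cr,None,fx=3.2,fy=3.2,interpolation=cv2.INTER_CUBIC))
E
```

```text
(no output)
```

View pics/w2z.png

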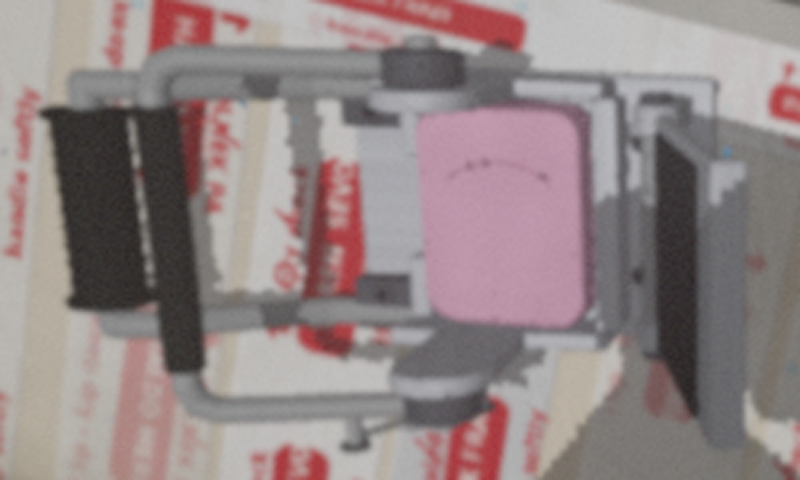

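```bash
python3 - <<'E'
from h import *
from scipy.optimize import least_squares
ct,_,_=load('top0'); cw,_,_=load('w2')
Zt=lambda q:np.array([285+q[0]/6,215+q[1]/6]); Zw=lambda q:np.array([40+q[0]/3.2,135+q[1]/3.2])
F=[(ct,Zt,(162,0,36),(133,318)),(ct,Zt,(123,0,73),(240,283)),(ct,Zt,(56,0,31.5),(417,257)),
(cw,Zw,(162,0,36),(100,208)),(cw,Zw,(123,0,73),(171,240)),(cw,Zw,(56,0,31.5),(505,215)),
(cw,Zw,(123,-33,73),(156,108)),(cw,Zw,(123,33,73),(185,372)),(cw,Zw,(162,-25,36),(92,110)),(cw,Zw,(162,25,36),(112,306)),(cw,Zw,(0,-39,8),(716,82))]
def run(F):
    f=lambda p:np.concatenate([proj(c,c2w(P,list(p)))-Z(q) for c,Z,P,q in F])
    r=least_squares(f,POSE,loss='soft_l1'); print(r.x.round(3),r.fun.round(1).tolist())
run(F);run(F[:3]);run(F[3:])
for P in [(162,0,36),(123,0,73),(56,0,31.5)]:
  pass
for q,P in[((100,208),36),((171,240),73),((505,215),31.5)]: print(w2c(plane(cw,*Zw(q),P)).round(1))
for q in [(725,160),(725,300),(722,445)]:
  for z in (119,): print('lid',w2c(plane(cw,*Zw(q),z)).round(1))
E
```

```text
[ 513.351 -136.413    1.776] [-0.3, -0.6, -0.4, -0.6, -0.2, -0.8, 0.4, -0.0, 0.4, 0.8, -1.4, 2.2, 0.3, -0.5, 0.5, -0.3, -0.8, 1.7, 0.2, -2.8, -0.3, -0.1]
[ 511.519 -137.09     1.773] [-0.0, -0.0, -0.1, 0.1, 0.1, -0.0]
[ 513.472 -136.381    1.775] [0.4, -0.2, 0.4, 0.6, -1.4, 2.0, 0.3, -0.7, 0.5, -0.5, -0.8, 1.5, 0.2, -3.0, -0.3, -0.2]
[162.5  -2.2  36. ]
[123.4  -2.8  73. ]
[54.8 -3.9 31.5]
lid [-17.5 -35.  119. ]
lid [-17.6  -5.2 119. ]
lid [-17.1  27.6 119. ]
```

```bash
sed -i 's/^POSE=.*/POSE=[513.0,-136.5,1.776]/' h.py; python3 - <<'E'
from h import *
togo([-52,0,95]); st()
for th in np.arange(1.9,-0.01,-0.1):
    r=np.interp(th,[0,1.9],[74,62])
    print(round(th,2),(12+r*np.cos(th)-3*np.sin(th)-12).round(1),(35+r*np.sin(th)+3*np.cos(th)).round(1))
E
```

```text
shift m [-0.0001 -0.003   0.0852] turn [-0.0003  0.0001  0.044 ]
t 2.2 clamp xyz [-55.   -0.3 180.2] rot [-3.1413e+00  1.0000e-04  2.4920e-01] F [ 0.2  1.  -0.6] M [-0.01  0.18 -0.02] op 0.004 j [-0.47  0.4   1.73  0.    1.01  0.85]
1.9 -22.9 92.7
1.8 -17.2 95.3
1.7 -11.1 97.3
1.6 -4.9 98.8
1.5 1.6 99.6
1.4 8.1 99.7
1.3 14.7 99.2
1.2 21.3 98.0
1.1 27.7 96.1
1.0 34.0 93.6
0.9 40.1 90.4
0.8 45.9 86.5
0.7 51.3 82.1
0.6 56.3 77.1
0.5 60.7 71.6
0.4 64.7 65.6
0.3 68.0 59.2
0.2 70.7 52.4
0.1 72.7 45.3
-0.0 74.0 38.0
```

arm_command(targets=[[[0,0,0.044],[0,-0.003,0.03],255],[[0,0,0.044],[0,-0.003,0.06],255],[[0,0,0.044],[0,-0.003,0.085],255],[[0,0,0.044],[0,-0.003,0.085],255]])

```text
t: 2.6
eef_pos: [522.5, -186.7, 92.9]
tcp_rot: [-3.138, 0.004, 0.205]
ft_force: [-0.0, -0.7, 0.7]
opening: 0.004
```

```bash
python3 - <<'E'
from h import *
togo([-23,0,93]); st()
E
```

```text
shift m [ 0.0009 -0.0281 -0.    ] turn [-0.0031  0.0038 -0.0004]
t 2.6 clamp xyz [-51.1   0.9  92.9] rot [-3.1385  0.0038  0.2048] F [-0.  -0.7  0.7] M [-0.01  0.19  0.01] op 0.004 j [-0.46  0.51  1.83  0.    0.81  0.9 ]
```

arm_command(targets=[[[0,0,0],[0.001,-0.01,0],255],[[0,0,0],[0.001,-0.02,0],255],[[0,0,0],[0.001,-0.025,0],255],[[0,0,0],[0.001,-0.03,-0.001],255],[[0,0,0],[0.001,-0.035,-0.003],255],[[0,0,0],[0.001,-0.04,-0.005],255],[[0,0,0],[0.001,-0.045,-0.006],255],[[0,0,0],[0.001,-0.05,-0.006],255]])

```text
t: 3.4
eef_pos: [514.8, -138.5, 101.4]
tcp_rot: [3.141, -0.0, 0.203]
ft_force: [-1.2, -0.2, 0.4]
opening: 0.005
```

```bash
python3 - <<'E'
from h import *
st()
E
```

```text
t 3.4 clamp xyz [ -2.4  -1.4 101.4] rot [ 3.1415e+00 -3.0000e-04  2.0270e-01] F [-1.2 -0.2  0.4] M [-0.1   0.22  0.  ] op 0.005 j [-0.39  0.47  1.88  0.    0.8   0.98]
```

arm_command(targets=[[[0,0,0],[-0.001,-0.005,0.001],255],[[0,0,0],[-0.001,-0.01,0.001],255],[[0,0,0],[-0.001,-0.015,0.002],255],[[0,0,0],[-0.001,-0.02,0.003],255],[[0,0,0],[-0.001,-0.025,0.004],255],[[0,0,0],[-0.001,-0.03,0.005],255],[[0,0,0],[-0.001,-0.034,0.007],255],[[0,0,0],[-0.001,-0.037,0.008],255]])

```text
t: 4.2
eef_pos: [506.3, -102.4, 93.1]
tcp_rot: [-3.141, 0.0, 0.203]
ft_force: [0.4, -0.5, -0.3]
opening: 0.004
```

```bash
python3 - <<'E'
from h import *
st()
snap('scene','s2'); c,im,d=load('s2')
cv2.imwrite('pics/s2z.png',cv2.resize(im[205:330,255:385],None,fx=4.5,fy=4.5,interpolation=cv2.INTER_CUBIC))
E
```

```text
t 4.2 clamp xyz [34.7 -0.4 93.1] rot [-3.1414e+00  1.0000e-04  2.0300e-01] F [ 0.4 -0.5 -0.3] M [-0.08  0.13  0.02] op 0.004 j [-0.33  0.46  1.92  0.    0.76  1.04]
```

View pics/s2z.png

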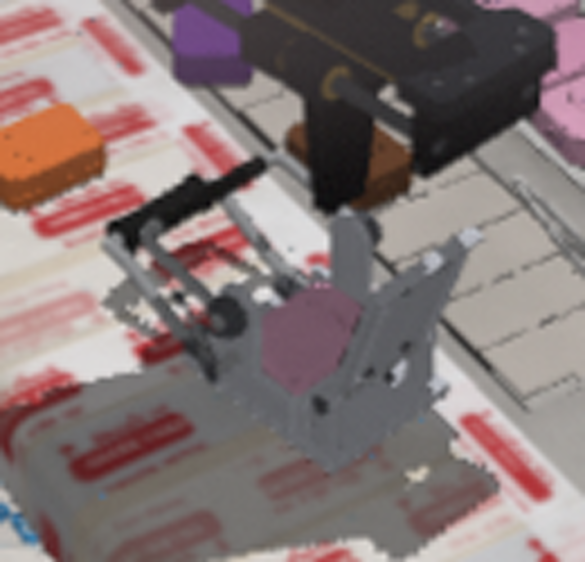

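```bash
python3 - <<'E'
from h import *
c,im,d=load('s2')
z=lambda P:((proj(c,c2w(P))-[255,205])*4.5).round()
print('tcp',z([34.7,-.4,93]))
for th in (1.0,1.3,1.5,1.7,1.9): print(th,z([12+88*np.cos(th),-32,35+88*np.sin(th)]),z([12+88*np.cos(th),32,35+88*np.sin(th)]))
for x,y,n in [(470,237,'far'),(415,275,'near')]: 
  u,v=int(255+x/4.5),int(205+y/4.5); print(n,u,v,d[v,u],w2c(pt(c,u,v,d[v,u])).round(0))
E
```

```text
tcp [341. 247.]
1.0 [352. 163.] [249. 226.]
1.3 [390. 169.] [286. 233.]
1.5 [418. 181.] [314. 247.]
1.7 [447. 200.] [342. 267.]
1.9 [475. 225.] [371. 293.]
far 359 257 996.93243 [-16. -29. 115.]
near 347 266 974.5372 [-19.   9. 116.]
```

```bash
python3 - <<'E'
from h import *
c,im,d=load('s2')
for x,y in [(330,205),(330,195),(330,170),(320,150)]:
  u,v=int(255+x/4.5),int(205+y/4.5); print(u,v,d[v,u],w2c(pt(c,u,v,d[v,u])).round(0))
snap('wrist','w3');snap('top','t3'); c,im,d=load('t3')
cv2.imwrite('pics/t3z.png',cv2.resize(im[190:310,280:420],None,fx=5,fy=5,interpolation=cv2.INTER_CUBIC))
E
```

```text
328 250 996.13824 [ 32.  10. 127.]
328 248 991.82623 [ 31.  11. 133.]
328 242 977.9031 [ 28.  13. 150.]
326 238 978.3035 [ 35.  13. 156.]
```

View pics/w3.png

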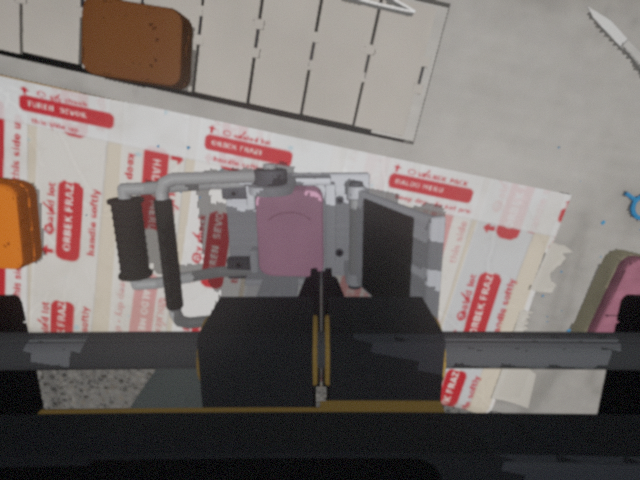

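View pics/t3z.png

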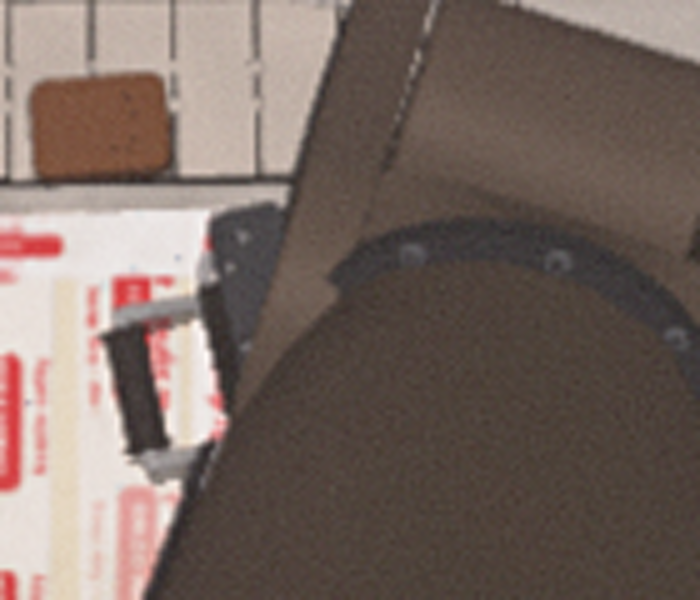

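```bash
python3 - <<'E'
from h import *
s=env.state(); st()
R=Rn.from_euler('xyz',s['tcp_rot']); c,im,d=load('w3')
for b in (0,10,20,30,40,60): print(b,proj(c,s['eef_pos']-R.apply([0,0,b])).round(), proj(c,s['eef_pos']+R.apply([10,0,-b])).round())
for v in (268,272,276,280,290,300,320,360): print(v,d[v,320],(R.inv().apply(pt(c,320,v,d[v,320])-s['eef_pos'])).round(1), d[v,314])
print((R.inv().apply(np.array(c['world_from_camera'])[:3,3]-s['eef_pos'])).round(1))
E
```

```text
t 4.35 clamp xyz [34.5 -0.4 93.2] rot [-3.1414e+00  1.0000e-04  2.0310e-01] F [ 0.7  0.  -0.6] M [-0.03  0.2   0.03] op 0.004 j [-0.33  0.46  1.92  0.    0.76  1.04]
0 [323. 267.] [323. 249.]
10 [323. 274.] [323. 255.]
20 [323. 281.] [323. 262.]
30 [323. 290.] [323. 269.]
40 [323. 299.] [323. 277.]
60 [323. 321.] [323. 297.]
268 278.48367 [-23.8  -1.6  63.1] 179.97446
272 178.92238 [  9.1  -1.3 -31.1] 174.23732
276 172.78453 [  9.6  -1.3 -37.3] 170.44914
280 171.6771 [  8.3  -1.3 -38.8] 164.62222
290 171.33443 [  4.3  -1.3 -40.3] 156.84612
300 171.61166 [  0.   -1.3 -41.2] 145.54538
320 171.91179 [ -8.4  -1.4 -43.2] 85.79837
360 84.4241 [  24.8   -1.2 -124.8] 80.67586
[  73.    -0.9 -199.1]
```

```bash
python3 - <<'E'
from h import *
c,im,d=load('wrist0')
T=np.array(c['world_from_camera'])
tcp=np.array([257.46,569.32,185.2]); R=Rn.from_euler('xyz',[-3.1408,-.0001,2.7168])
for u,v in [(210,272),(210,276),(205,285),(208,300),(212,320),(432,272),(434,276),(440,290),(433,300),(430,320)]: print(u,v,d[v,u],R.inv().apply(pt(c,u,v,d[v,u])-tcp).round(1))
E
python3 - <<'E'
import cv2
im=cv2.imread('pics/wrist0.png'); cv2.imwrite('pics/w0z.png',cv2.resize(cv2.convertScaleAbs(im[255:345,120:520],alpha=3),None,fx=2,fy=2))
im=cv2.imread('pics/w3.png'); cv2.imwrite('pics/w3z.png',cv2.resize(cv2.convertScaleAbs(im[255:415,240:400],alpha=3),None,fx=3.5,fy=3.5))
E
```

```text
210 272 176.22562 [ 12.7 -49.7 -33.8]
210 276 174.51938 [ 11.6 -49.2 -35.9]
205 285 165.49698 [ 11.3 -48.7 -45.3]
208 300 168.2536 [  4.1 -48.3 -44.4]
212 320 174.03232 [ -6.8 -48.1 -41.4]
432 272 177.26279 [ 12.2  49.1 -32.8]
434 276 173.02518 [ 12.   48.7 -37.2]
440 290 158.7989 [ 11.8  47.1 -52. ]
433 300 169.93109 [  3.3  47.4 -42.8]
430 320 174.52954 [ -7.1  47.3 -40.9]
```

View pics/w3z.png

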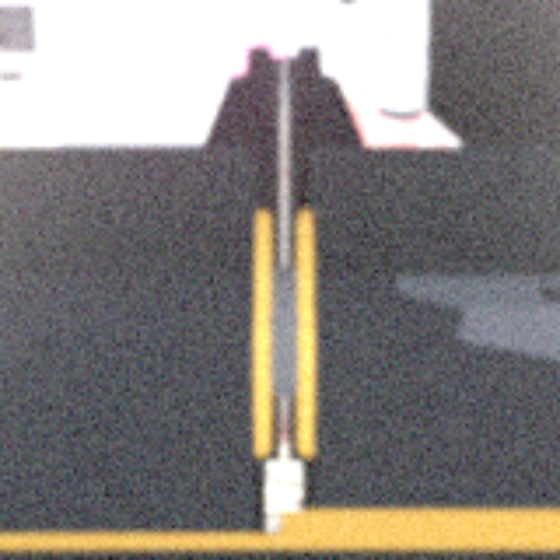

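View pics/w0z.png

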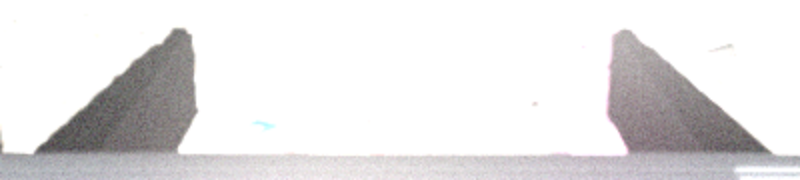

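```bash
python3 - <<'E'
from h import *
s=env.state(); R=Rn.from_euler('xyz',s['tcp_rot']); c,im,d=load('w3')
f=lambda u,v:(R.inv().apply(pt(c,u,v,d[v,u])-s['eef_pos'])).round(1)
for u,v in [(230,299),(230,305),(260,300),(400,300),(400,305),(30,300),(30,320),(100,345),(100,360),(300,400),(100,420)]: print(u,v,d[v,u],f(u,v))
c,im,d=load('s2')
vs,us=np.mgrid[190:275,255:385]
P=np.array([w2c(pt(c,u,v,d[v,u])) for v,u in zip(vs.ravel(),us.ravel()) if d[v,u]>0])
m=(P[:,2]>85)&(abs(P[:,1])<25)&(P[:,0]>10)&(P[:,0]<60); Q=P[m]; Q=Q[np.argsort(Q[:,2])]; print(Q[:25].round(0).tolist())
togo([34,0,145]); togo([-58,0,145])
E
```

```text
230 299 92.41898 [  34.   -22.1 -114. ]
230 305 89.34787 [  34.   -21.4 -117.2]
260 300 92.723114 [  33.6  -15.2 -113.8]
400 300 92.35837 [  33.7   17.4 -114.1]
400 305 90.144684 [  33.6   17.  -116.5]
30 300 318.43246 [ -61.5 -231.3   94.2]
30 320 322.2968 [ -78.5 -234.1   93.5]
100 345 85.066925 [  27.8  -47.9 -123.3]
100 360 85.725914 [  24.3  -48.2 -123.6]
300 400 80.17858 [  19.5   -5.2 -130.6]
100 420 68.42248 [  24.4  -38.6 -141.5]
[[41.0, 12.0, 120.0], [32.0, -4.0, 120.0], [35.0, 12.0, 121.0], [32.0, 10.0, 121.0], [38.0, 12.0, 122.0], [33.0, -10.0, 122.0], [31.0, 6.0, 122.0], [31.0, 2.0, 123.0], [41.0, 12.0, 123.0], [31.0, 8.0, 123.0], [31.0, -6.0, 123.0], [31.0, -1.0, 123.0], [32.0, 13.0, 123.0], [31.0, 5.0, 124.0], [32.0, -7.0, 124.0], [32.0, 10.0, 124.0], [32.0, 2.0, 124.0], [34.0, 13.0, 125.0], [31.0, -3.0, 125.0], [32.0, 7.0, 125.0], [32.0, -1.0, 125.0], [37.0, 13.0, 125.0], [32.0, 5.0, 126.0], [40.0, 13.0, 126.0], [31.0, -9.0, 126.0]]
shift m [-0.0004  0.0004 -0.0518] turn [-0.0002  0.0001 -0.0021]
shift m [-0.0002  0.0924 -0.0518] turn [-0.0002  0.0001 -0.0021]
```

The fingers really end about 28 mm behind the reported TCP: depth in both cameras agrees, and they passed over the lid without touching it. I'll back up and redo the push with that offset.

arm_command(targets=[[[0,0,0],[0,0,-0.045],255],[[0,0,0],[0,0.045,-0.045],255],[[0,0,0],[0,0.09,-0.045],255],[[0,0,0],[0,0.094,-0.03],255],[[0,0,0],[0,0.094,0.0],255],[[0,0,0],[0,0.094,0.028],255],[[0,0,0],[0,0.094,0.028],255],[[0,0,0],[0,0.094,0.028],255]])

```text
t: 5.15
eef_pos: [525.5, -195.1, 65.6]
tcp_rot: [-3.141, 0.0, 0.203]
ft_force: [-0.0, -0.9, 0.1]
opening: 0.003
```

```bash
python3 - <<'E'
from h import *
st()
for th in np.arange(1.9,-0.01,-0.1):
    r=np.interp(th,[0,1.9],[73,60])
    print(round(th,2),(12+r*np.cos(th)-3*np.sin(th)-6).round(1),(35+r*np.sin(th)+3*np.cos(th)-28).round(1))
E
```

```text
t 5.15 clamp xyz [-59.9  -0.3  65.6] rot [-3.1412e+00  3.0000e-04  2.0270e-01] F [-0.  -0.9  0.1] M [-0.1   0.17  0.03] op 0.003 j [-0.47  0.55  1.84  0.    0.75  0.89]
1.9 -16.2 62.8
1.8 -10.7 65.4
1.7 -4.9 67.5
1.6 1.2 68.9
1.5 7.4 69.8
1.4 13.8 70.0
1.3 20.3 69.6
1.2 26.7 68.5
1.1 33.0 66.7
1.0 39.2 64.3
0.9 45.2 61.2
0.8 50.9 57.5
0.7 56.2 53.2
0.6 61.2 48.4
0.5 65.6 43.0
0.4 69.5 37.1
0.3 72.9 30.8
0.2 75.6 24.2
0.1 77.7 17.2
-0.0 79.0 10.0
```

arm_command(targets=[[[0,0,0],[0,-0.015,0],255],[[0,0,0],[0,-0.028,0],255],[[0,0,0],[0,-0.034,0],255],[[0,0,0],[0,-0.04,0],255],[[0,0,0],[0,-0.045,0],255],[[0,0,0],[0,-0.05,-0.001],255],[[0,0,0],[0,-0.055,-0.002],255],[[0,0,0],[0,-0.06,-0.003],255]])

```text
t: 5.95
eef_pos: [513.1, -135.7, 68.2]
tcp_rot: [-3.141, 0.0, 0.203]
ft_force: [0.5, -1.0, -0.4]
opening: 0.007
```

```bash
python3 - <<'E'
from h import *
st()
snap('scene','s3'); c,im,d=load('s3')
cv2.imwrite('pics/s3z.png',cv2.resize(im[205:330,255:385],None,fx=4.5,fy=4.5,interpolation=cv2.INTER_CUBIC))
E
```

```text
t 5.95 clamp xyz [ 0.7 -0.2 68.2] rot [-3.1413e+00  3.0000e-04  2.0270e-01] F [ 0.5 -1.  -0.4] M [-0.2   0.04  0.05] op 0.007 j [-0.38  0.52  1.91  0.    0.72  0.98]
```

View pics/s3z.png

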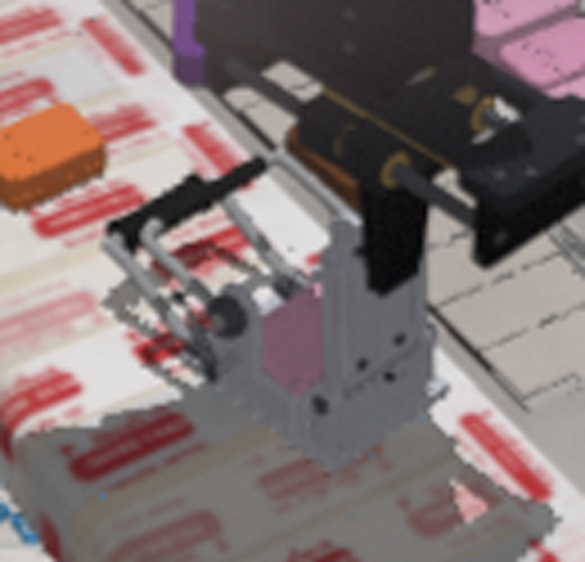

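arm_command(targets=[[[0,0,0],[0,-0.007,-0.001],255],[[0,0,0],[0,-0.013,-0.002],255],[[0,0,0],[0,-0.019,-0.001],255],[[0,0,0],[0,-0.025,0],255],[[0,0,0],[0,-0.031,0.001],255],[[0,0,0],[0,-0.037,0.003],255],[[0,0,0],[0,-0.042,0.006],255],[[0,0,0],[0,-0.047,0.009],255]])

```text
t: 6.8
eef_pos: [503.7, -89.6, 59.0]
tcp_rot: [-3.142, -0.0, 0.203]
ft_force: [0.0, -0.5, 0.4]
opening: 0.006
```

```bash
python3 - <<'E'
from h import *
st()
E
```

```text
t 6.8 clamp xyz [47.8 -0.5 59. ] rot [-3.1415e+00 -1.0000e-04  2.0290e-01] F [ 0.  -0.5  0.4] M [-0.34  0.13  0.01] op 0.006 j [-0.31  0.51  1.96  0.    0.67  1.06]
```

arm_command(targets=[[[0,0,0],[0,-0.003,0.002],255],[[0,0,0],[0,-0.006,0.004],255],[[0,0,0],[0,-0.009,0.007],255],[[0,0,0],[0,-0.012,0.01],255],[[0,0,0],[0,-0.015,0.013],255],[[0,0,0],[0,-0.018,0.016],255],[[0,0,0],[0,-0.02,0.019],255],[[0,0,0],[0,-0.022,0.022],255]])

```text
t: 7.6
eef_pos: [499.4, -68.4, 37.0]
tcp_rot: [-3.142, -0.0, 0.203]
ft_force: [-0.3, -0.6, 0.0]
opening: 0.002
```

```bash
python3 - <<'E'
from h import *
st()
snap('scene','s4'); c,im,d=load('s4')
cv2.imwrite('pics/s4z.png',cv2.resize(im[205:330,255:385],None,fx=4.5,fy=4.5,interpolation=cv2.INTER_CUBIC))
E
```

```text
t 7.6 clamp xyz [69.5 -0.5 37. ] rot [-3.1415e+00 -1.0000e-04  2.0280e-01] F [-0.3 -0.6  0. ] M [-0.21  0.09  0.03] op 0.002 j [-0.27  0.54  2.    0.    0.61  1.1 ]
```

View pics/s4z.png

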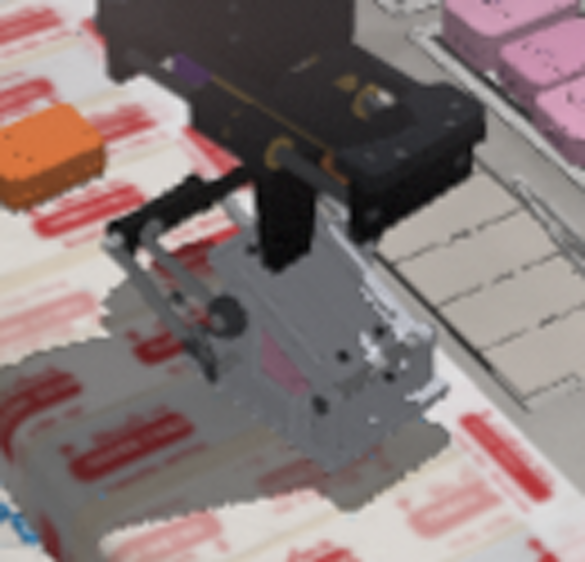

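arm_command(targets=[[[0,0,0],[0,-0.002,0.004],255],[[0,0,0],[0,-0.004,0.008],255],[[0,0,0],[0,-0.005,0.012],255],[[0,0,0],[0,-0.006,0.016],255],[[0,0,0],[0,-0.007,0.02],255],[[0,0,0],[0,-0.007,0.023],255],[[0,0,0],[0,-0.007,0.025],255],[[0,0,0],[0,-0.007,0.026],255]])

```text
t: 8.45
eef_pos: [497.9, -61.6, 11.0]
tcp_rot: [-3.141, 0.0, 0.203]
ft_force: [0.4, 0.8, 0.7]
opening: 0.007
```

arm_command(targets=[[[0,0,0],[0,0,0.001],255],[[0,0,0],[0,0,0.001],255]])

```text
t: 8.65
eef_pos: [497.9, -61.7, 10.2]
tcp_rot: [-3.142, 0.0, 0.203]
ft_force: [0.7, -0.0, -0.3]
opening: 0.003
```

```bash
python3 - <<'E'
from h import *
st()
E
```

```text
t 8.65 clamp xyz [76.3 -0.5 10.2] rot [-3.1415  0.      0.2028] F [ 0.7 -0.  -0.3] M [-0.05  0.13 -0.02] op 0.003 j [-0.26  0.58  2.02  0.    0.54  1.11]
```

arm_command(targets=[[[0,0,0],[0,0,0.001],255],[[0,0,0],[0,0,0.002],255],[[0,0,0],[0,0,0.002],255]])

```text
t: 8.95
eef_pos: [498.1, -61.7, 9.0]
tcp_rot: [3.141, -0.001, 0.203]
ft_force: [-2.0, -0.0, 11.4]
opening: 0.001
```

```bash
python3 - <<'E'
from h import *
st()
snap('scene','s5'); c,im,d=load('s5')
cv2.imwrite('pics/s5z.png',cv2.resize(im[205:330,255:385],None,fx=4.5,fy=4.5,interpolation=cv2.INTER_CUBIC))
E
```

```text
t 8.95 clamp xyz [76.3 -0.7  9. ] rot [ 3.1413e+00 -7.0000e-04  2.0280e-01] F [-2.  -0.  11.4] M [ 0.1   0.69 -0.03] op 0.001 j [-0.25  0.59  2.02  0.    0.53  1.11]
```

View pics/s5z.png

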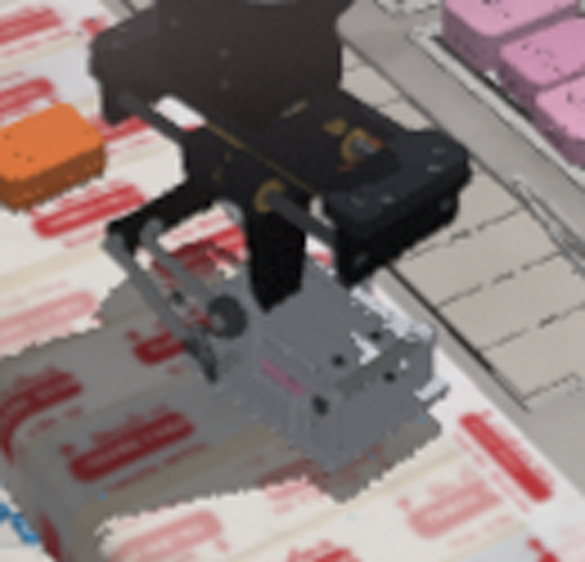

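arm_command(targets=[[[0,0,0],[0,0,-0.02],255],[[0,0,0],[0,0,-0.055],255],[[0,0,0],[0,-0.025,-0.08],150],[[0,0,0],[0,-0.047,-0.08],150],[[0,0,0],[0,-0.047,-0.08],150],[[0,0,0],[0,-0.047,-0.08],150]])

```text
t: 9.6
eef_pos: [488.6, -15.6, 88.3]
tcp_rot: [3.141, -0.0, 0.204]
ft_force: [0.0, -0.2, -0.0]
opening: 0.285
```

```bash
python3 - <<'E'
from h import *
st()
snap('wrist','w6'); snap('scene','s6'); c,im,d=load('s6')
cv2.imwrite('pics/s6z.png',cv2.resize(im[190:330,235:385],None,fx=4,fy=4,interpolation=cv2.INTER_CUBIC))
E
```

```text
t 9.6 clamp xyz [123.3  -0.7  88.3] rot [ 3.1414e+00 -3.0000e-04  2.0390e-01] F [ 0.  -0.2 -0. ] M [-0.07  0.2  -0.02] op 0.285 j [-0.17  0.44  1.99 -0.    0.71  1.2 ]
```

View pics/s6z.png

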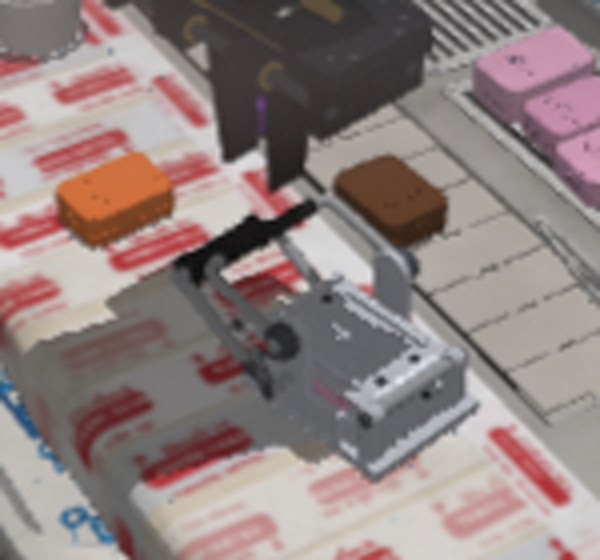

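View pics/w6.png

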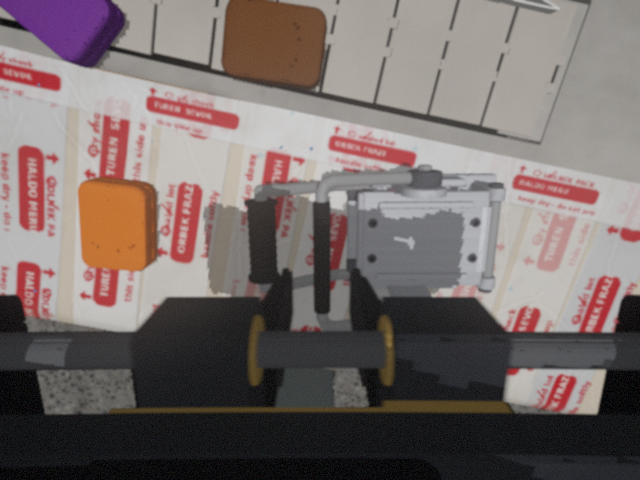

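```bash
python3 - <<'E'
from h import *
c,im,d=load('w6')
for P in [(123,-33,73),(123,33,73),(162,-25,36),(162,25,36)]: print(P,proj(c,c2w(P)).round())
for u,v in [(370,205),(370,280),(420,210),(420,280),(460,210),(460,285),(360,240),(352,230)]: print(u,v,w2c(pt(c,u,v,d[v,u])).round(1))
E
```

```text
(123, -33, 73) [322. 202.]
(123, 33, 73) [322. 312.]
(162, -25, 36) [261. 204.]
(162, 25, 36) [264. 277.]
370 205 [ 92.2 -24.5  38. ]
370 280 [90.6 27.1 37.5]
420 210 [ 60.1 -21.1  38.1]
420 280 [56.9 27.2 37.3]
460 210 [ 34.6 -21.   38.2]
460 285 [16.  46.1  0.8]
360 240 [98.6 -2.8 43.5]
352 230 [101.   -0.3   9. ]
```

arm_command(targets=[[[0,0,0],[-0.001,0,0.025],150],[[0,0,0],[-0.001,0,0.045],150],[[0,0,0],[-0.001,0,0.053],150],[[0,0,0],[-0.001,0,0.053],150],[[0,0,0],[-0.001,0,0.053],255],[[0,0,0],[-0.001,0,0.053],255],[[0,0,0],[-0.001,0,0.053],255],[[0,0,0],[-0.001,0,0.053],255]])

```text
t: 10.5
eef_pos: [487.8, -15.9, 35.8]
tcp_rot: [3.141, -0.001, 0.203]
ft_force: [0.2, 0.7, -0.5]
opening: 0.134
```

```bash
python3 - <<'E'
from h import *
st()
for a in np.arange(0,3.07,0.1):
    b=a+0.22; print(round(a,1),round(60*np.cos(b)-60*np.cos(.22),1),round(60*np.sin(b)-60*np.sin(.22),1))
E
```

```text
t 10.5 clamp xyz [1.233e+02 1.000e-01 3.580e+01] rot [ 3.1414e+00 -9.0000e-04  2.0280e-01] F [ 0.2  0.7 -0.5] M [-0.08  0.15  0.  ] op 0.134 j [-0.17  0.53  2.04  0.    0.58  1.2 ]
0.0 0.0 0.0
0.1 -1.6 5.8
0.2 -3.8 11.4
0.3 -6.5 16.7
0.4 -9.7 21.8
0.5 -13.4 26.5
0.6 -17.6 30.8
0.7 -22.2 34.6
0.8 -27.2 38.0
0.9 -32.4 40.9
1.0 -37.9 43.3
1.1 -43.7 45.0
1.2 -49.5 46.2
1.3 -55.5 46.8
1.4 -61.5 46.8
1.5 -67.5 46.2
1.6 -73.4 45.1
1.7 -79.1 43.3
1.8 -84.6 41.0
1.9 -89.9 38.1
2.0 -94.8 34.7
2.1 -99.4 30.8
2.2 -103.6 26.5
2.3 -107.3 21.8
2.4 -110.6 16.8
2.5 -113.3 11.5
2.6 -115.5 5.9
2.7 -117.1 0.1
2.8 -118.1 -5.8
2.9 -118.5 -11.8
3.0 -118.4 -17.8
```

arm_command(targets=[[[0,0,0],[0,0,0],255],[[0,0,0],[0,0,0],255],[[0,0,0],[0,0.002,-0.006],255],[[0,0,0],[0,0.004,-0.011],255],[[0,0,0],[0,0.007,-0.017],255],[[0,0,0],[0,0.01,-0.022],255],[[0,0,0],[0,0.013,-0.026],255],[[0,0,0],[0,0.013,-0.026],255]])

```text
t: 11.3
eef_pos: [490.4, -29.0, 61.9]
tcp_rot: [3.141, -0.001, 0.202]
ft_force: [-0.7, 1.8, -0.3]
opening: 0.101
```

```bash
python3 - <<'E'
from h import *
st()
snap('scene','s7'); c,im,d=load('s7')
cv2.imwrite('pics/s7z.png',cv2.resize(im[190:330,235:385],None,fx=4,fy=4,interpolation=cv2.INTER_CUBIC))
E
```

```text
t 11.3 clamp xyz [109.8   0.2  61.9] rot [ 3.1414e+00 -8.0000e-04  2.0230e-01] F [-0.7  1.8 -0.3] M [0.18 0.1  0.09] op 0.101 j [-0.19  0.48  2.01  0.    0.65  1.17]
```

View pics/s7z.png

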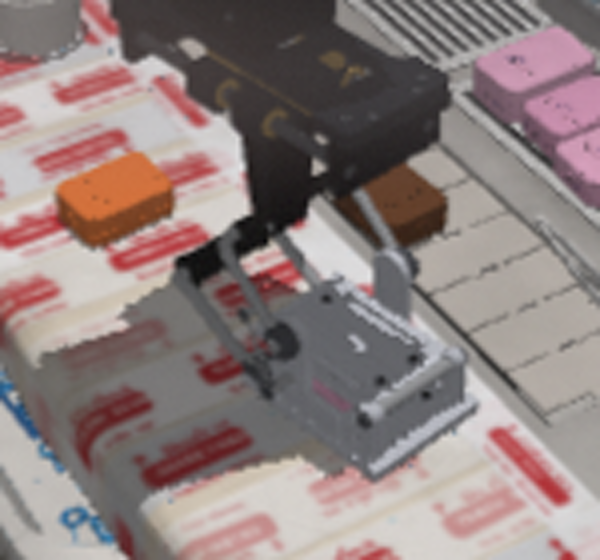

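arm_command(targets=[[[0,0,0],[0,0.004,-0.004],255],[[0,0,0],[0,0.009,-0.008],255],[[0,0,0],[0,0.014,-0.0115],255],[[0,0,0],[0,0.019,-0.0145],255],[[0,0,0],[0,0.0245,-0.017],255],[[0,0,0],[0,0.03,-0.0185],255],[[0,0,0],[0,0.036,-0.0195],255],[[0,0,0],[0,0.042,-0.0205],255]])

```text
t: 12.15
eef_pos: [499.0, -70.5, 82.5]
tcp_rot: [3.141, -0.001, 0.203]
ft_force: [-1.4, 1.1, 3.7]
opening: 0.094
```

```bash
python3 - <<'E'
from h import *
st()
E
```

```text
t 12.15 clamp xyz [67.5  0.3 82.5] rot [ 3.1409e+00 -9.0000e-04  2.0280e-01] F [-1.4  1.1  3.7] M [ 0.14  0.31 -0.01] op 0.094 j [-0.27  0.46  1.96 -0.    0.71  1.1 ]
```

arm_command(targets=[[[0,0,0],[0,0.006,0],255],[[0,0,0],[0,0.012,0.0005],255],[[0,0,0],[0,0.018,0.0015],255],[[0,0,0],[0,0.0235,0.0035],255],[[0,0,0],[0,0.029,0.006],255],[[0,0,0],[0,0.0345,0.0085],255],[[0,0,0],[0,0.0395,0.012],255],[[0,0,0],[0,0.044,0.016],255]])

```text
t: 12.95
eef_pos: [508.3, -114.2, 65.9]
tcp_rot: [3.14, -0.002, 0.203]
ft_force: [0.7, -5.4, 5.2]
opening: 0.097
```

```bash
python3 - <<'E'
from h import *
st()
E
```

```text
t 12.95 clamp xyz [22.8  0.  65.9] rot [ 3.1398e+00 -1.6000e-03  2.0300e-01] F [ 0.7 -5.4  5.2] M [-1.08  0.07  0.01] op 0.097 j [-0.35  0.51  1.94 -0.    0.7   1.02]
```

arm_command(targets=[[[0,0,0],[0,0.004,0.0045],255],[[0,0,0],[0,0.008,0.009],255],[[0,0,0],[0,0.011,0.014],255],[[0,0,0],[0,0.014,0.0195],255],[[0,0,0],[0,0.016,0.025],255],[[0,0,0],[0,0.0175,0.0305],255],[[0,0,0],[0,0.0185,0.0365],255],[[0,0,0],[0,0.019,0.041],255]])

```text
t: 13.75
eef_pos: [511.1, -131.3, 24.0]
tcp_rot: [-3.141, 0.0, 0.203]
ft_force: [0.8, -3.2, -0.9]
opening: 0.095
```

```bash
python3 - <<'E'
from h import *
st()
snap('scene','s8'); c,im,d=load('s8')
cv2.imwrite('pics/s8z.png',cv2.resize(im[190:330,235:385],None,fx=4,fy=4,interpolation=cv2.INTER_CUBIC))
E
```

```text
t 13.75 clamp xyz [ 5.5  0.8 24. ] rot [-3.1411e+00  4.0000e-04  2.0280e-01] F [ 0.8 -3.2 -0.9] M [-0.49 -0.11 -0.05] op 0.095 j [-0.38  0.58  1.95  0.    0.61  0.99]
```

View pics/s8z.png

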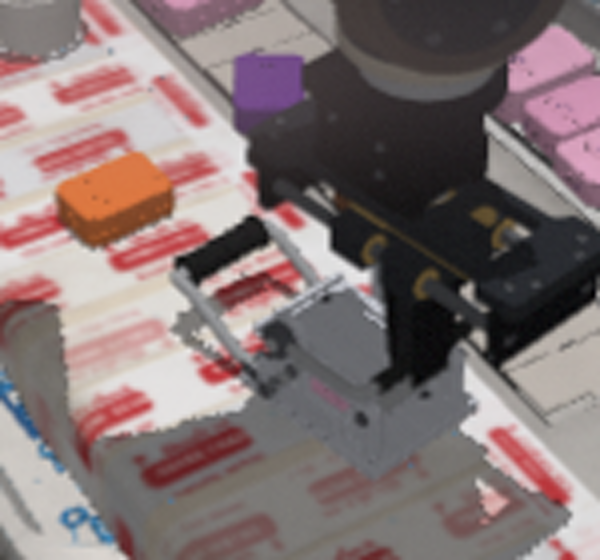

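arm_command(targets=[[[0,0,0],[0,0,0.004],255],[[0,0,0],[0,0,0.007],255],[[0,0,0],[0,0,0.007],190],[[0,0,0],[0,0,0.007],190],[[0,0,0],[0,0,0.007],190],[[0,0,0],[0,0,-0.02],190],[[0,0,0],[0,0,-0.06],190],[[0,0,0],[0,0,-0.09],190]])

```text
t: 14.6
eef_pos: [511.3, -131.3, 116.7]
tcp_rot: [3.141, -0.001, 0.203]
ft_force: [-0.5, -0.3, 0.4]
opening: 0.258
```

```bash
python3 - <<'E'
from h import *
st()
snap('wrist','w9');snap('scene','s9'); c,im,d=load('s9')
cv2.imwrite('pics/s9z.png',cv2.resize(im[190:330,235:385],None,fx=4,fy=4,interpolation=cv2.INTER_CUBIC))
E
```

```text
t 14.6 clamp xyz [  5.4   0.6 116.7] rot [ 3.1415e+00 -6.0000e-04  2.0290e-01] F [-0.5 -0.3  0.4] M [-0.06  0.12  0.02] op 0.258 j [-0.38  0.44  1.87  0.    0.83  0.99]
```

View pics/s9z.png

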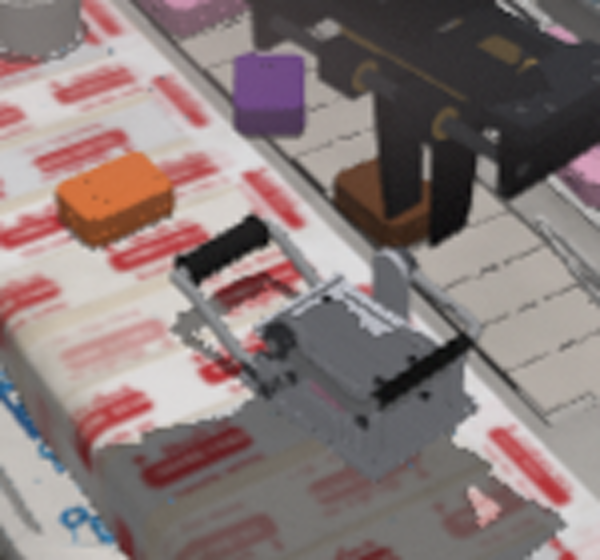

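View pics/w9.png

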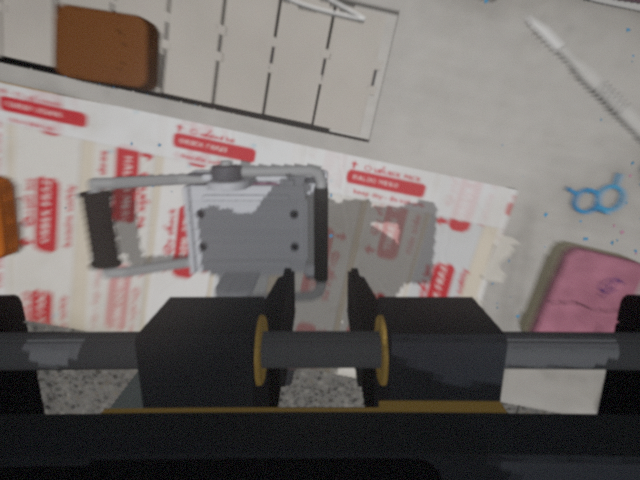

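```bash
python3 - <<'E'
from h import *
c,im,d=load('w9')
for P in [(5,-33,52),(5,33,52),(162,-25,36),(162,25,36)]: print(P,proj(c,c2w(P)).round())
for u,v in [(320,210),(321,240),(321,265),(230,225),(270,245),(98,225),(98,240)]: print(u,v,w2c(pt(c,u,v,d[v,u])).round(1))
togo([162,0,100])
E
```

```text
(5, -33, 52) [322. 187.]
(5, 33, 52) [322. 279.]
(162, -25, 36) [100. 195.]
(162, 25, 36) [110. 262.]
320 210 [  6.3 -18.   56.7]
321 240 [ 5.7  3.  56.3]
321 265 [ 5.7 21.2 55.8]
230 225 [71.2 -3.4 38.5]
270 245 [43.  12.  37.9]
98 225 [161.8  -5.1  44.4]
98 240 [162.8   5.5  45.5]
shift m [-0.0013 -0.1575  0.018 ] turn [ 0.0033 -0.0054 -0.0022]
```

arm_command(targets=[[[0,0,0],[-0.001,-0.05,0],150],[[0,0,0],[-0.001,-0.1,0],150],[[0,0,0],[-0.001,-0.15,0.01],150],[[0,0,0],[-0.001,-0.157,0.045],150],[[0,0,0],[-0.001,-0.157,0.08],150],[[0,0,0],[-0.001,-0.157,0.08],150]])

```text
t: 15.3
eef_pos: [476.3, 22.9, 31.6]
tcp_rot: [-3.14, 0.006, 0.204]
ft_force: [-0.1, -0.8, 0.9]
opening: 0.414
```

```bash
python3 - <<'E'
from h import *
st(); togo([162,0,-11])
c,im,d=snap('wrist','w10')
for P in [(162,-25,36),(162,25,36)]: print(P,proj(c,c2w(P)).round())
E
```

```text
t 15.3 clamp xyz [163.6   3.5  31.6] rot [-3.1395  0.0064  0.2039] F [-0.1 -0.8  0.9] M [-0.09  0.15  0.05] op 0.414 j [-0.09  0.53  2.06  0.    0.56  1.28]
shift m [0.0037 0.0016 0.0426] turn [-0.0021  0.0064 -0.0013]
(162, -25, 36) [325. 217.]
(162, 25, 36) [325. 308.]
```

View pics/w10.png

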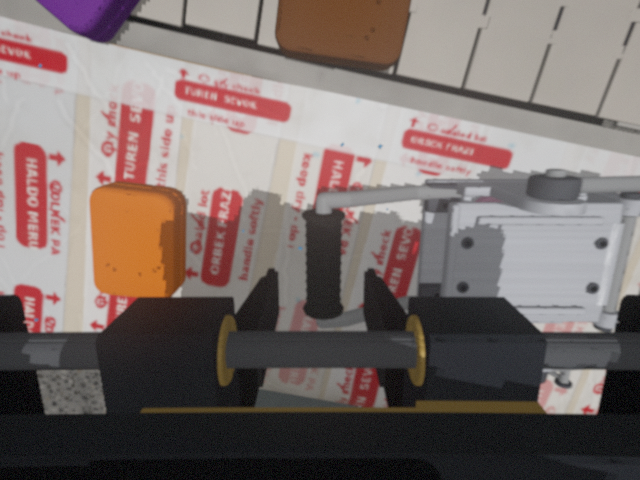

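arm_command(targets=[[[0,0,0],[0,0,0.02],150],[[0,0,0],[0,0,0.035],150],[[0,0,0],[0,0,0.043],150],[[0,0,0],[0,0,0.043],150],[[0,0,0],[0,0,0.043],150]])

```text
t: 15.85
eef_pos: [479.2, 21.9, -7.3]
tcp_rot: [3.141, -0.001, 0.202]
ft_force: [0.1, 1.4, 0.4]
opening: 0.411
```

```bash
python3 - <<'E'
from h import *
st(); togo([162,0,-11])
E
```

```text
t 15.85 clamp xyz [162.    0.8  -7.3] rot [ 3.1414e+00 -1.0000e-03  2.0240e-01] F [0.1 1.4 0.4] M [-0.03  0.22  0.02] op 0.411 j [-0.09  0.6   2.08  0.    0.46  1.28]
shift m [0.0008 0.     0.0037] turn [ 0.0002 -0.001  -0.0028]
```

Well centred. Go 3 mm deeper and close.

arm_command(targets=[[[0,0,0],[0.001,0,0.003],150],[[0,0,0],[0.001,0,0.003],255],[[0,0,0],[0.001,0,0.003],255],[[0,0,0],[0.001,0,0.003],255],[[0,0,0],[0.001,0,0.003],255],[[0,0,0],[0.001,0,0.003],255]])

```text
t: 16.45
eef_pos: [479.7, 22.4, -11.1]
tcp_rot: [-3.142, -0.0, 0.203]
ft_force: [-0.8, 0.6, 1.3]
opening: 0.182
```

```bash
python3 - <<'E'
from h import *
st()
r=np.hypot(162,36);a0=np.arctan2(36,162)
for i,p in enumerate(np.arange(0,1.5709,np.pi/64)):
    print(i,round(p,3),round(1000*0+162-r*np.cos(a0+p),1),round(r*np.sin(a0+p)-36,1))
E
```

```text
t 16.45 clamp xyz [162.4   0.3 -11.1] rot [-3.1415e+00 -1.0000e-04  2.0280e-01] F [-0.8  0.6  1.3] M [ 0.06  0.23 -0.02] op 0.182 j [-0.09  0.61  2.08  0.    0.45  1.28]
0 0.0 0.0 -0.0
1 0.049 2.0 7.9
2 0.098 4.3 15.7
3 0.147 7.0 23.4
4 0.196 10.1 30.9
5 0.245 13.6 38.3
6 0.295 17.4 45.5
7 0.344 21.6 52.5
8 0.393 26.1 59.3
9 0.442 30.9 65.8
10 0.491 36.1 72.1
11 0.54 41.6 78.2
12 0.589 47.3 83.9
13 0.638 53.3 89.4
14 0.687 59.6 94.6
15 0.736 66.1 99.5
16 0.785 72.9 104.0
17 0.834 79.9 108.2
18 0.884 87.1 112.1
19 0.933 94.4 115.6
20 0.982 101.9 118.7
21 1.031 109.6 121.5
22 1.08 117.4 123.8
23 1.129 125.3 125.8
24 1.178 133.3 127.4
25 1.227 141.3 128.7
26 1.276 149.4 129.5
27 1.325 157.6 129.9
28 1.374 165.7 129.9
29 1.424 173.8 129.5
30 1.473 181.9 128.7
31 1.522 190.0 127.6
32 1.571 198.0 126.0
```

arm_command(targets=[[[0,0,0],[0,0.002,-0.008],255],[[0,0,0],[0,0.0045,-0.0155],255],[[0,0,0],[0,0.007,-0.0235],255],[[0,0,0],[0,0.01,-0.031],255],[[0,0,0],[0,0.0135,-0.0385],255],[[0,0,0],[0,0.0175,-0.0455],255],[[0,0,0],[0,0.0215,-0.0525],255],[[0,0,0],[0,0.026,-0.0595],255]])

```text
t: 17.25
eef_pos: [485.0, -3.5, 48.8]
tcp_rot: [3.142, -0.0, 0.203]
ft_force: [0.2, -2.5, -3.5]
opening: 0.183
```

```bash
python3 - <<'E'
from h import *
st()
snap('scene','s11'); c,im,d=load('s11')
cv2.imwrite('pics/s11z.png',cv2.resize(im[190:330,235:385],None,fx=4,fy=4,interpolation=cv2.INTER_CUBIC))
E
```

```text
t 17.25 clamp xyz [135.9   0.3  48.8] rot [ 3.1416e+00 -1.0000e-04  2.0280e-01] F [ 0.2 -2.5 -3.5] M [-0.35  0.11 -0.02] op 0.183 j [-0.14  0.5   2.03  0.    0.61  1.22]
```

View pics/s11z.png

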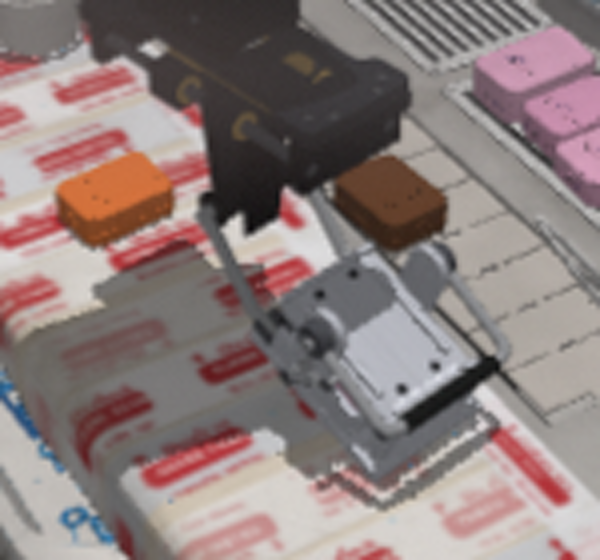

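arm_command(targets=[[[0,0,0],[0,0.005,-0.0065],255],[[0,0,0],[0,0.01,-0.013],255],[[0,0,0],[0,0.0155,-0.019],255],[[0,0,0],[0,0.021,-0.0245],255],[[0,0,0],[0,0.027,-0.03],255],[[0,0,0],[0,0.0335,-0.0355],255],[[0,0,0],[0,0.04,-0.04],255],[[0,0,0],[0,0.047,-0.0445],255]])

```text
t: 18.1
eef_pos: [494.5, -49.5, 93.3]
tcp_rot: [-3.141, -0.0, 0.203]
ft_force: [0.3, 1.0, 1.9]
opening: 0.182
```

```bash
python3 - <<'E'
from h import *
st()
E
```

```text
t 18.1 clamp xyz [88.9  0.4 93.3] rot [-3.1413e+00 -2.0000e-04  2.0270e-01] F [0.3 1.  1.9] M [0.26 0.23 0.03] op 0.182 j [-0.23  0.44  1.97  0.    0.73  1.13]
```

arm_command(targets=[[[0,0,0],[0,0.007,-0.004],255],[[0,0,0],[0,0.014,-0.008],255],[[0,0,0],[0,0.0215,-0.0115],255],[[0,0,0],[0,0.029,-0.0145],255],[[0,0,0],[0,0.0365,-0.0175],255],[[0,0,0],[0,0.0445,-0.02],255],[[0,0,0],[0,0.0525,-0.0215],255],[[0,0,0],[0,0.06,-0.023],255]])

```text
t: 18.9
eef_pos: [506.9, -108.7, 116.2]
tcp_rot: [3.141, -0.001, 0.203]
ft_force: [-0.8, 1.6, 5.8]
opening: 0.178
```

```bash
python3 - <<'E'
from h import *
st()
snap('scene','s12'); c,im,d=load('s12')
cv2.imwrite('pics/s12z.png',cv2.resize(im[190:330,235:385],None,fx=4,fy=4,interpolation=cv2.INTER_CUBIC))
E
```

```text
t 18.9 clamp xyz [ 28.4   0.3 116.2] rot [ 3.1412e+00 -7.0000e-04  2.0280e-01] F [-0.8  1.6  5.8] M [ 0.03  0.31 -0.01] op 0.178 j [-0.34  0.43  1.9   0.    0.81  1.03]
```

View pics/s12z.png

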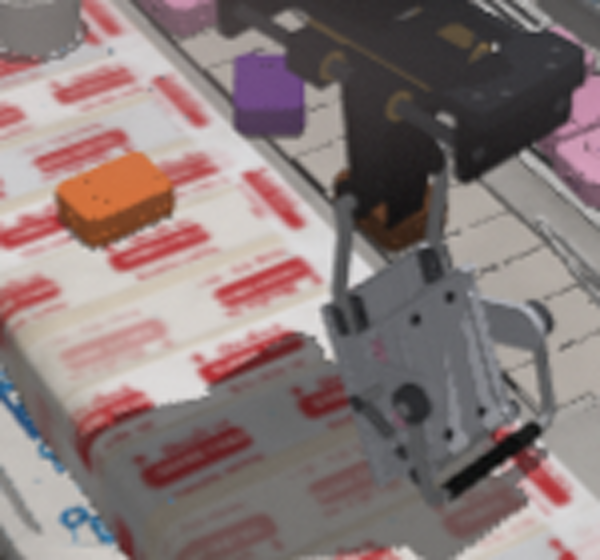

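arm_command(targets=[[[0,0,0],[0,0.0085,-0.002],255],[[0,0,0],[0,0.0165,-0.003],255],[[0,0,0],[0,0.0245,-0.0035],255],[[0,0,0],[0,0.0325,-0.0035],255],[[0,0,0],[0,0.0405,-0.003],255],[[0,0,0],[0,0.0475,-0.0025],255]])

```text
t: 19.55
eef_pos: [515.9, -155.0, 117.9]
tcp_rot: [-3.141, 0.001, 0.203]
ft_force: [-0.3, 0.6, -5.6]
opening: 0.182
```

```bash
python3 - <<'E'
from h import *
st()
E
```

```text
t 19.55 clamp xyz [-18.7   0.9 117.9] rot [-3.141e+00  6.000e-04  2.026e-01] F [-0.3  0.6 -5.6] M [ 0.06  0.2  -0.02] op 0.182 j [-0.41  0.45  1.85  0.    0.84  0.95]
```

arm_command(targets=[[[0,0,0],[0,0.005,0.0005],255],[[0,0,0],[0,0.01,0.001],255],[[0,0,0],[0,0.0135,0.002],255],[[0,0,0],[0,0.016,0.0025],255],[[0,0,0],[0,0.017,0.003],255],[[0,0,0],[0,0.017,0.003],255],[[0,0,0],[0,0.017,0.003],255]])

```text
t: 20.25
eef_pos: [519.8, -171.3, 115.8]
tcp_rot: [3.141, -0.001, 0.203]
ft_force: [-1.2, -2.5, 5.9]
opening: 0.183
```

```bash
python3 - <<'E'
from h import *
st()
snap('wrist','w13');snap('scene','s13'); c,im,d=load('s13')
cv2.imwrite('pics/s13z.png',cv2.resize(im[190:330,255:405],None,fx=4,fy=4,interpolation=cv2.INTER_CUBIC))
E
```

```text
t 20.25 clamp xyz [-35.4   0.4 115.8] rot [ 3.1408e+00 -1.0000e-03  2.0290e-01] F [-1.2 -2.5  5.9] M [-0.4   0.32 -0.04] op 0.183 j [-0.44  0.47  1.83 -0.    0.85  0.93]
```

View pics/s13z.png

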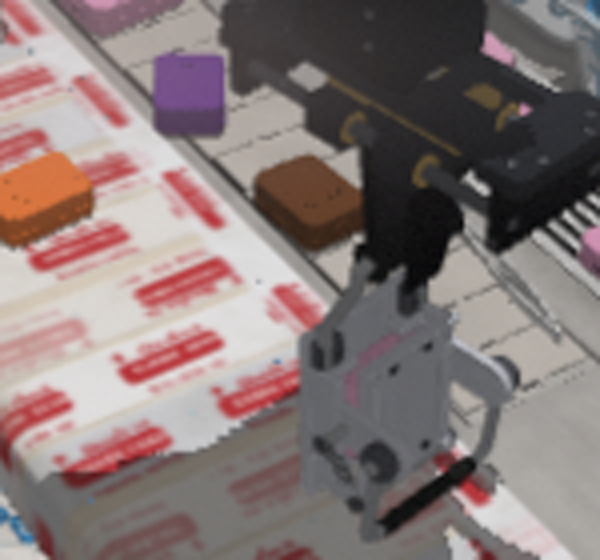

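```bash
python3 - <<'E'
from h import *
c,im,d=load('s13')
# lid face region: zoom polygon
poly=np.array([[372,375],[430,335],[450,430],[372,470]])/4+[255,190]
m=np.zeros(d.shape,np.uint8); cv2.fillPoly(m,[poly.astype(int)],1)
P=np.array([w2c(pt(c,u,v,d[v,u])) for v,u in zip(*np.nonzero(m&(d>0)))])
print(P.mean(0),len(P)); 
med=np.median(P,0); q=P[abs(P[:,0]-med[0])<15]; 
for _ in range(4):
    A=np.c_[q[:,1:],np.ones(len(q))]; k=np.linalg.lstsq(A,q[:,0],rcond=None)[0]; r=np.c_[P[:,1:],np.ones(len(P))]@k-P[:,0]; q=P[abs(r)<4]
print('x = a*y+b*z+c',k.round(3),len(q),'tilt',k[1],'yaw',k[0])
for x,y in [(395,525),(430,498),(465,470)]:
    u,v=int(255+x/4),int(190+y/4); print('bar',w2c(pt(c,u,v,d[v,u])).round(1))
st()
E
```

```text
[-42.52921003   3.85472279  64.10108242] 456
x = a*y+b*z+c [-1.4000e-02  1.4000e-02 -4.0195e+01] 380 tilt 0.014231450917644217 yaw -0.014229776670431503
bar [-57.8  27.3   6.3]
bar [-57.6   0.9   6.8]
bar [-56.7 -27.2   6.2]
t 20.35 clamp xyz [-35.4   0.4 115.8] rot [ 3.1407e+00 -1.0000e-03  2.0300e-01] F [-0.6 -2.5  5.8] M [-0.4   0.33  0.02] op 0.184 j [-0.44  0.47  1.83 -0.    0.85  0.93]
```

View pics/w13.png

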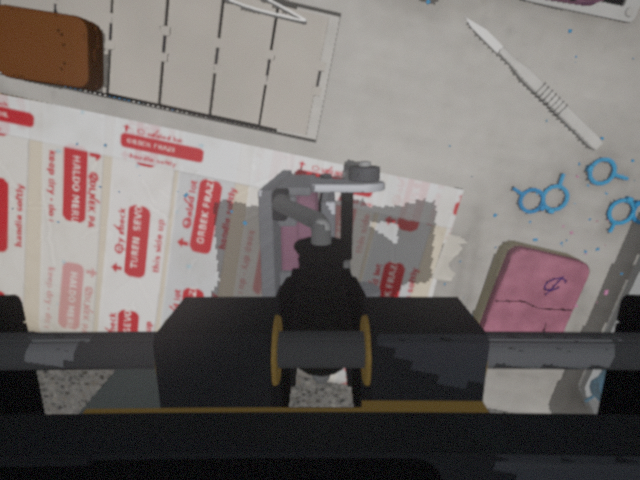

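arm_command(targets=[[[0,0,0],[0,0.001,0],255],[[0,0,0],[0,0.002,0],255],[[0,0,0],[0,0.002,0],255],[[0,0,0],[0,0.002,0],255]])

```text
t: 20.75
eef_pos: [520.0, -173.2, 115.5]
tcp_rot: [3.141, -0.001, 0.203]
ft_force: [-0.9, -2.0, 5.6]
opening: 0.182
```

```bash
python3 - <<'E'
from h import *
st()
E
```

```text
t 20.75 clamp xyz [-37.3   0.6 115.5] rot [ 3.1413e+00 -5.0000e-04  2.0290e-01] F [-0.9 -2.   5.6] M [-0.46  0.39 -0.01] op 0.182 j [-0.44  0.47  1.83  0.    0.85  0.93]
```

arm_command(targets=[[[0,0,0],[0,0.001,0],255],[[0,0,0],[0,0.002,0],255],[[0,0,0],[0,0.002,0],255],[[0,0,0],[0,0.002,0],255]])

```text
t: 21.15
eef_pos: [520.3, -175.0, 115.2]
tcp_rot: [-3.141, -0.0, 0.203]
ft_force: [-0.5, -1.6, 1.9]
opening: 0.184
```

```bash
python3 - <<'E'
from h import *
st()
snap('scene','s14'); c,im,d=load('s14')
cv2.imwrite('pics/s14z.png',cv2.resize(im[190:330,255:405],None,fx=4,fy=4,interpolation=cv2.INTER_CUBIC))
poly=np.array([[372,375],[430,335],[450,430],[372,470]])/4+[255,190]
m=np.zeros(d.shape,np.uint8); cv2.fillPoly(m,[poly.astype(int)],1)
P=np.array([w2c(pt(c,u,v,d[v,u])) for v,u in zip(*np.nonzero(m&(d>0)))])
med=np.median(P,0); q=P[abs(P[:,0]-med[0])<15]; 
for _ in range(4):
    A=np.c_[q[:,1:],np.ones(len(q))]; k=np.linalg.lstsq(A,q[:,0],rcond=None)[0]; r=np.c_[P[:,1:],np.ones(len(P))]@k-P[:,0]; q=P[abs(r)<4]
print(k.round(3),len(q))
E
```

```text
t 21.15 clamp xyz [-39.2   0.7 115.2] rot [-3.1415 -0.      0.2028] F [-0.5 -1.6  1.9] M [-0.3   0.18  0.02] op 0.184 j [-0.44  0.47  1.82  0.    0.85  0.92]
[-4.000e-03 -1.600e-02 -3.971e+01] 390
```

View pics/s14z.png

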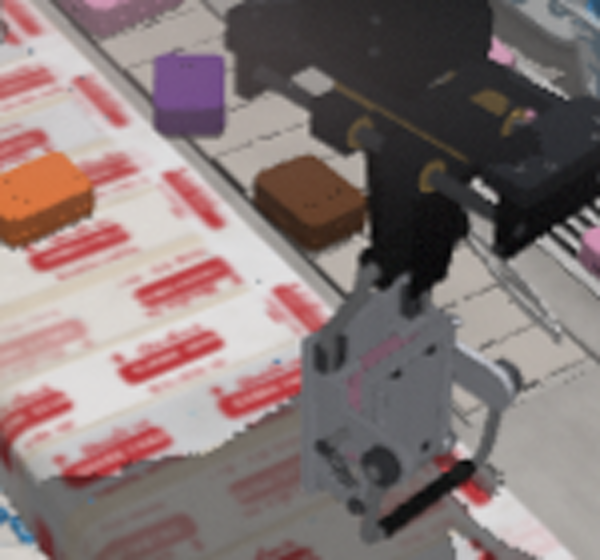

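```bash
python3 - <<'E'
from h import *
c,im,d=load('s14')
cv2.imwrite('pics/s14zz.png',cv2.resize(im[255:330,320:390],None,fx=8,fy=8,interpolation=cv2.INTER_CUBIC))
def edge(t,hx):
  out=[]
  for s in (5,30,60,85,100):
    # upright: clamp x->up; clamp z-> old -x ; tilt t leans forward(+ -> toward -x old)
    P=np.array([hx - s*np.sin(t), 39, s*np.cos(t)]); out.append(((proj(c,c2w(P))-[320,255])*8).round(1).tolist())
  return out
for t in(-.02,0,.02,.04): print(t,edge(t,0))
E
```

```text
-0.02 [[68.1, 432.8], [67.0, 362.7], [65.6, 275.8], [64.3, 200.8], [63.6, 154.7]]
0 [[68.4, 433.0], [68.6, 363.9], [68.9, 278.2], [69.2, 204.2], [69.3, 158.6]]
0.02 [[68.7, 433.2], [70.3, 365.2], [72.3, 280.7], [74.1, 207.7], [75.1, 162.8]]
0.04 [[68.9, 433.5], [72.0, 366.5], [75.7, 283.2], [78.9, 211.3], [80.9, 167.0]]
```

View pics/s14zz.png

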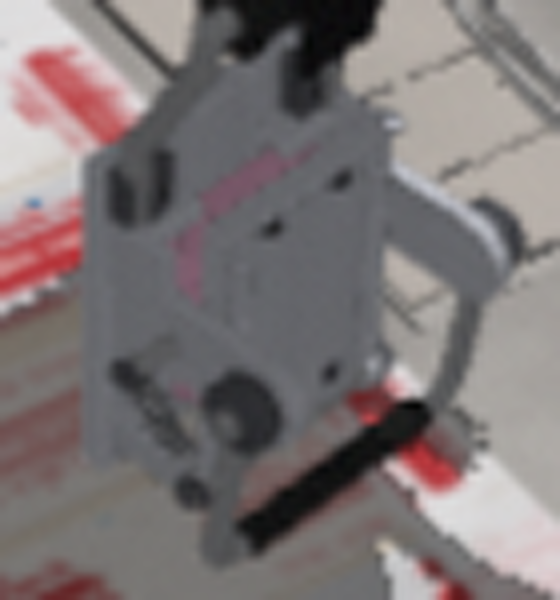

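arm_command(targets=[[[0,0,0],[0,-0.0005,0.0005],255],[[0,0,0],[0,-0.0005,0.0008],255],[[0,0,0],[0,-0.0005,0.0008],255],[[0,0,0],[0,-0.0005,0.0008],255],[[0,0,0],[0,-0.0005,0.0008],255]])

```text
t: 21.7
eef_pos: [520.5, -174.9, 115.1]
tcp_rot: [3.141, -0.001, 0.203]
ft_force: [-1.6, -2.8, 8.9]
opening: 0.181
```

```bash
python3 - <<'E'
from h import *
st()
snap('top','t15');snap('scene','s15'); c,im,d=load('s15'); st()
cv2.imwrite('pics/s15zz.png',cv2.resize(im[255:330,320:390],None,fx=8,fy=8,interpolation=cv2.INTER_CUBIC))
# left edge subpixel per row: strongest horizontal gradient
for tag in ('s13','s14','s15'):
  c,im,d=load(tag); g=cv2.GaussianBlur(im,(3,3),0).astype(float)
  L=[]
  for v in range(277,312):
    gr=np.abs(np.diff(g[v,322:340],axis=0)).sum(1); i=gr.argmax()
    w=gr[max(0,i-1):i+2]; L.append((v,322.5+(np.arange(max(0,i-1),max(0,i-1)+len(w))*w).sum()/w.sum()))
  L=np.array(L); 
  k=np.polyfit(L[:,0],L[:,1],1); r=L[:,1]-np.polyval(k,L[:,0]); L2=L[abs(r)<1.2]; k=np.polyfit(L2[:,0],L2[:,1],1); print(tag,k[0].round(4),len(L2))
c0=c
for t in (-.02,0,.02):
  a,b=[proj(c,c2w((-3-s*np.sin(t),39,s*np.cos(t)))) for s in (10,95)]; print(t,((b-a)[0]/(b-a)[1]).round(4))
E
```

```text
t 21.7 clamp xyz [-39.1   0.5 115.1] rot [ 3.1406e+00 -1.0000e-03  2.0290e-01] F [-1.6 -2.8  8.9] M [-0.57  0.44  0.06] op 0.181 j [-0.44  0.47  1.83 -0.    0.85  0.92]
t 21.8 clamp xyz [-39.1   0.5 115.1] rot [ 3.1406e+00 -9.0000e-04  2.0290e-01] F [-1.2 -3.3  9.2] M [-0.6   0.48 -0.03] op 0.184 j [-0.44  0.47  1.83 -0.    0.85  0.92]
s13 0.2434 9
s14 0.2534 11
s15 0.252 11
-0.02 0.0147
0 -0.0052
0.02 -0.0258
```

View pics/s15zz.png

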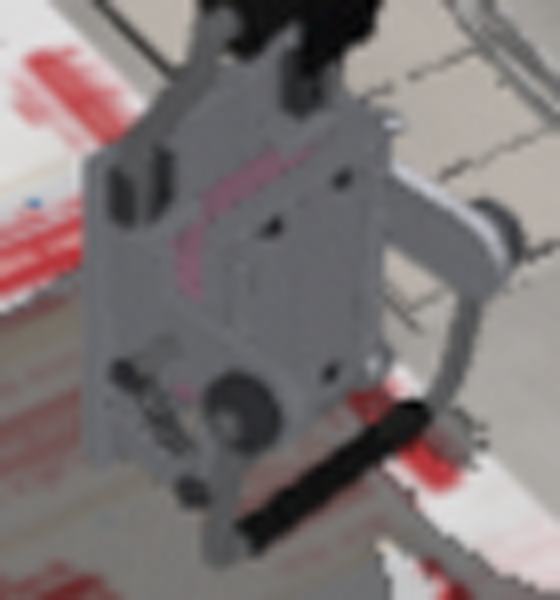

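arm_command(targets=[[[0,0,0],[0,0.001,0],255],[[0,0,0],[0,0.002,0],255],[[0,0,0],[0,0.002,0],255],[[0,0,0],[0,0.002,0],255]])

```text
t: 22.2
eef_pos: [520.6, -176.5, 114.8]
tcp_rot: [3.141, -0.0, 0.203]
ft_force: [-1.2, -0.7, 6.5]
opening: 0.186
```

```bash
python3 - <<'E'
from h import *
st()
E
```

```text
t 22.2 clamp xyz [-40.7   0.7 114.8] rot [ 3.1414e+00 -4.0000e-04  2.0280e-01] F [-1.2 -0.7  6.5] M [-0.25  0.38 -0.03] op 0.186 j [-0.45  0.47  1.82  0.    0.85  0.92]
```

arm_command(targets=[[[0,0,0],[0,0.0004,0],255],[[0,0,0],[0,0.0004,0],255],[[0,0,0],[0,0.0004,0],255]])

```text
t: 22.5
eef_pos: [520.7, -176.7, 114.7]
tcp_rot: [-3.142, -0.0, 0.203]
ft_force: [-0.7, -0.9, 6.6]
opening: 0.183
```

```bash
python3 - <<'E'
from h import *
st()
snap('scene','s16');st(); c,im,d=load('s16')
cv2.imwrite('pics/s16zz.png',cv2.resize(im[255:330,320:390],None,fx=8,fy=8,interpolation=cv2.INTER_CUBIC))
poly=np.array([[372,375],[430,335],[450,430],[372,470]])/4+[255,190]
m=np.zeros(d.shape,np.uint8); cv2.fillPoly(m,[poly.astype(int)],1)
P=np.array([w2c(pt(c,u,v,d[v,u])) for v,u in zip(*np.nonzero(m&(d>0)))])
med=np.median(P,0); q=P[abs(P[:,0]-med[0])<15]; 
for _ in range(4):
    A=np.c_[q[:,1:],np.ones(len(q))]; k=np.linalg.lstsq(A,q[:,0],rcond=None)[0]; r=np.c_[P[:,1:],np.ones(len(P))]@k-P[:,0]; q=P[abs(r)<4]
print(k.round(3),len(q))
E
```

```text
t 22.5 clamp xyz [-40.9   0.7 114.7] rot [-3.1415e+00 -3.0000e-04  2.0280e-01] F [-0.7 -0.9  6.6] M [-0.1   0.29 -0.03] op 0.183 j [-0.45  0.47  1.82  0.    0.85  0.92]
t 22.55 clamp xyz [-40.9   0.7 114.8] rot [-3.1415e+00 -3.0000e-04  2.0290e-01] F [-1.3  0.1  7.1] M [-0.13  0.39  0.08] op 0.181 j [-0.45  0.47  1.82  0.    0.85  0.92]
[-1.7000e-02 -1.2000e-02 -4.0675e+01] 394
```

View pics/s16zz.png

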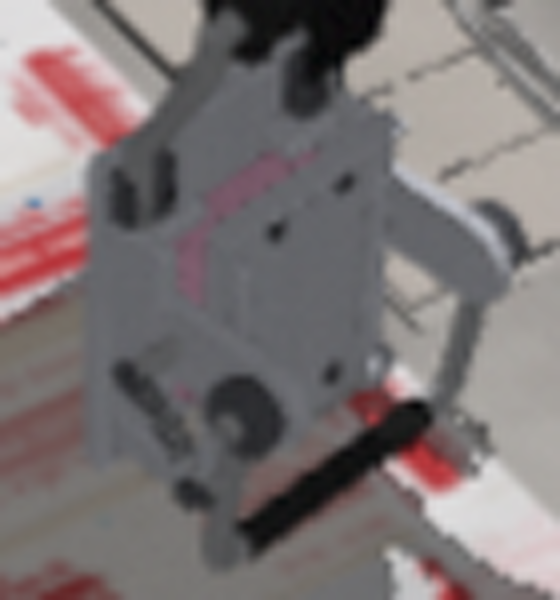

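arm_command(targets=[[[0,0,0],[0,0,0],255],[[0,0,0],[0,0,0],255],[[0,0,0],[0,0,0],255],[[0,0,0],[0,0,0],255],[[0,0,0],[0,0,0],255]])

```text
t: 23.05
eef_pos: [520.7, -176.7, 114.8]
tcp_rot: [-3.142, -0.0, 0.203]
ft_force: [-0.7, -0.8, 6.5]
opening: 0.183
```

```bash
python3 - <<'E'
from h import *
st()
print(env.job_done())
E
```

```text
t 23.05 clamp xyz [-40.9   0.7 114.8] rot [-3.1415e+00 -3.0000e-04  2.0280e-01] F [-0.7 -0.8  6.5] M [-0.1   0.33  0.03] op 0.183 j [-0.45  0.47  1.82  0.    0.85  0.92]
the job is handed in; nothing more can be done
None
```

I closed the lid, flipped the wire foot to its far stop, then tipped the clamp upright by its grip. I handed the job in at t = 23 s, still holding the grip.

**Last checks**
- **Lid:** its flat top measured about 38 mm high before tipping, which matches fully closed. I pressed it shut with about 11 N.
- **Foot:** the bar's top was at about x 6, z 56 in the clamp frame before tipping, which puts the bar at its far stop of (5, 52). After tipping it lay on the bench.
- **Upright:** judged by eye, the plate's back edge in the scene camera is within about 0.01 rad of vertical. Side force on the grip is near zero under a light 6.5 N press, so both the heel and the foot bar seem to carry load. The grip opening is a steady 17 mm on the 18 mm roller.

**What disagreed or went wrong**
- **Finger length:** the fingers end about 29 mm behind the reported TCP. My first push therefore passed over the lid without touching it, and I repeated it with that offset.
- **Heel slip:** the heel appears to have slid about 3–4 mm during tipping. The clamp first stopped leaning slightly back, resting only on its heel edge. I corrected that using the side force.
- **Failed or unclear tilt checks:** the automatic edge fit for tilt picked up the wrong edges, so I ignored it. The depth fit of the lid's tilt read −0.012 rad, which is about its noise.
- **Not checked:** I took no separate picture of the other things on the bench after the last move. I saw no contact with them in the pictures I looked at.

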